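# Pack the paint pots into the indexed desk rack

### The job

Put the paint pots away: first pull the plunger knob and draw the rack's keeper fully back, so that it snaps into the last hole. Then stand every pot upright in the rack, one to a bay with no bay left empty from the fixed end on, and put on each pot its own lid (same shape and size, fully down). When all are in and lidded, pull the plunger again, bring the keeper up to the hole right behind the last pot and let the pin snap home; leave the other things on the desk where they are.

Things in the scene. Friction and masses are not known exactly. Their poses are not given: they have to be found in the camera images.
- rack: Fixed plywood rack: a channel 74 mm wide inside, open above, long sides 18 mm high, with five bays in a row parted by ribs 6 mm wide, 14 mm high. Origin: on the desk, mid-width, at the fixed end (50 mm high end board). y runs along the row away from the fixed end, x across it to the far side. Bay k (1 to 5 from the fixed end): centre x 0, y = 80 k - 40 mm, floor z 6 mm.
- rail (a point): Point on the top (32 mm above the desk) of the aluminium index rail along the rack's far side (rack x 42 to 76 mm), at its hole 1. Hole k (1 to 5) is at rack x 58, y = 80 k mm, beside the rib behind bay k. Axes as the rack.
- keeper (a joint): Sliding keeper of the rack: steel gate 6 mm thick across the channel (z 16 to 52 mm), on a carriage on the rail, about 2 N of friction. Value in m, grows away from the fixed end: 0 in hole 1 (as it starts), 0.08 in hole 2, 0.16 in hole 3, 0.24 in hole 4, 0.32 in hole 5, the last (fully back); play in a hole 1.5 mm each way. In hole k the gate stands over the rib behind bay k and encloses bays 1 to k.
- plunger (a joint): Upright spring plunger on the carriage; its pin locks the keeper in the rail's holes. Value in m: 0 pin home, 0.010 pin resting on the rail between holes, 0.014 pulled right up. Pull the knob straight up beyond 0.011 and keep it up to slide the keeper; a spring (6 N home, 10 N up) drives the pin down when let go, into a hole if within 1.5 mm of it.
- knob (a point): Centre of the black round plunger knob, 28 mm in diameter, 24 mm high, on top of the carriage: 98 mm above the desk with the pin home, at rack x 58 mm and the gate's y; it rises with the plunger. Below it 14 mm of thin stem is free above the carriage's sleeve. Axes as the rack.
- keeper_gate (a point): Middle of the keeper's gate, 34 mm above the desk, mid-width of the channel; axes as the rack.
- mid_rl (a point): Centre (half-way up, on the axis) of the large round paint pot: open metal pot, outside 64 mm in diameter, 75 mm high, wall 4 mm, mouth 56 mm, about 0.2 kg; z up. May be absent.
- mid_rs (a point): Centre (half-way up, on the axis) of the small round paint pot: open metal pot, outside 48 mm in diameter, 75 mm high, wall 4 mm, mouth 40 mm, about 0.2 kg; z up. May be absent.
- mid_sl (a point): Centre (half-way up, on the axis) of the large square paint pot: open metal pot, outside 60 mm square, 75 mm high, wall 4 mm, mouth 52 mm, about 0.2 kg; z up, x and y square to its sides. May be absent.
- mid_ss (a point): Centre (half-way up, on the axis) of the small square paint pot: open metal pot, outside 44 mm square, 75 mm high, wall 4 mm, mouth 36 mm, about 0.2 kg; z up, x and y square to its sides. May be absent.
- grip_rl (a point): Middle of the knob of the large round lid: wooden plate 64 mm in diameter, 8 mm thick, with a plug 49 mm wide, 8 mm deep below it that drops into the pot's mouth, and on top a round knob 20 mm in diameter, 32 mm high. This point lies 16 mm above the plate's top and 32 mm above the plug's underside; with the lid on its pot it lies 61.5 mm above the pot's centre. z up. Always there, and spare if its pot is absent.
- grip_rs (a point): Middle of the knob of the small round lid: wooden plate 48 mm in diameter, 8 mm thick, with a plug 33 mm wide, 8 mm deep below it that drops into the pot's mouth, and on top a round knob 20 mm in diameter, 32 mm high. This point lies 16 mm above the plate's top and 32 mm above the plug's underside; with the lid on its pot it lies 61.5 mm above the pot's centre. z up. Always there, and spare if its pot is absent.
- grip_sl (a point): Middle of the knob of the large square lid: wooden plate 60 mm square, 8 mm thick, with a plug 45 mm wide, 8 mm deep below it that drops into the pot's mouth, and on top a square knob 18 mm wide, 32 mm high. This point lies 16 mm above the plate's top and 32 mm above the plug's underside; with the lid on its pot it lies 61.5 mm above the pot's centre. z up, x and y square to its sides. Always there, and spare if its pot is absent.
- grip_ss (a point): Middle of the knob of the small square lid: wooden plate 44 mm square, 8 mm thick, with a plug 29 mm wide, 8 mm deep below it that drops into the pot's mouth, and on top a square knob 18 mm wide, 32 mm high. This point lies 16 mm above the plate's top and 32 mm above the plug's underside; with the lid on its pot it lies 61.5 mm above the pot's centre. z up, x and y square to its sides. Always there, and spare if its pot is absent.
- tape: Roll of masking tape, 84 mm across, 25 mm high, lying among the pots and lids; bystander. Origin: centre of its underside.
- bowl: Small white bowl, 76 mm across, 45 mm high, near the robot; bystander. Origin: centre of its underside.
- card_tin: Flat steel tin, 60 x 100 x 14 mm, near the robot; bystander. Origin: centre of its underside.
- glass: Drinking glass, 64 mm across, 110 mm high, beyond the rack at one side; bystander. Origin: centre of its underside.
- glue: Glue bottle, 52 mm across, 120 mm high, beyond the rack at the other side; bystander. Origin: centre of its underside.
There are look-alikes about, which are no part of the job. What is shaped like the part that bears mid_ss but green is not meant.

How it is judged:
By the outcome, as a careful person would: the job done as asked, in the order asked, and still so for the second after the job is handed in, with the robot touching nothing.
Of pot_rl, pot_rs, pot_sl, pot_ss only 2 to 4 are there at a start; the rules pass over those that are not, and their reading is None.
At some moment in a run one of pot_rl, pot_rs, pot_sl, pot_ss, lid_rl, lid_rs, lid_sl, lid_ss may be knocked a few centimetres aside while the robot is not near it.
Once in a run the grip may slacken for a moment while it holds something.
It also fails if it takes over 210 s, if anything falls off the work surface, if the arm or the gripper's body presses on something with over 40 N, if the wrist force passes 120 N, or if a joint passes its speed limit or range.

### The arm

A 6-joint arm with a two-finger parallel gripper is mounted at the origin on the work surface. World frame = base frame: x ahead of the robot, y to its left, z up, the work surface at z = 0. Lengths are in mm, angles in degrees, forces in N, time in s.
With the tool pointing down it reaches from about 275 to 825 mm from the base axis. Payload 4.9 kg.
Tool frame: the origin (TCP) lies midway between the tips of the shut fingers; the grasp point (between the pads) lies 19 mm behind it (arm.pinch_z is the distance from the TCP to the grasp point, in mm); z points along the fingers, y is the line along which they close (so a half turn about z gives the same grasp; the last joint's range is limited). The gripper opens to 85 mm and grips with 20 to 120 N. Pads are 22 mm wide; open, the fingers measure 114 mm over their backs; the gripper's body (76 mm by 85 mm) begins 54 mm behind the grasp point. The pads swing forward as they close: fully open they stand 13 mm farther back than shut.
Start: joints at [63.243, 18.69, -11.035, 60.275, 0, 82.311], TCP at [179.675, 519.842, 231.281] pointing down, gripper open.
Joint ranges: [-152.03, 152.03], [-55.5, 102.48], [-74.3, 77.21], [-110.64, 120.58], [-84.22, 78.4], [-180, 180]. Speed limits (degrees/s): [147.25, 147.25, 180, 180, 180, 180].

### API

Orientations are given as [roll, pitch, yaw] about the fixed x, y, z axes, in that order (R = Rz(yaw) Ry(pitch) Rx(roll)).
In Python, from cell import sensors, optics, hand_in, arm gives the robot as it stands. The module is installed in compiled form; this text tells all that it offers.
- The arm moves only by the tool move_arm, never from a script. Its argument "increments" is a list of rows, each a list of 3 entries, a list of its own where there are three numbers: the shift along the tool's x, y, z in mm, then the turn, a rotation vector about the tool's x, y, z in degrees, then the closure, from 0 (fully open) to 1 (shut). A call has exactly 10 rows; each row shifts and turns the commanded pose from where the row before left it, along the tool's axes as they then stand; what a row does not reach is not made up. A row lasts 1/10 s, in which the tool goes at most 50 mm and 8.59 degrees, less where a joint would pass 70% of its speed; a pose out of reach is approached as far as the arm can. A call with a gripper value outside its range is refused whole. The fingers move at their own pace and stop on an object; "grip_force" is the grip in N (left out, the last holds). Time passes only in rows, so rows that do not move let the fingers close, or fill a call up. It gives the time, the measured TCP pose, the force, the opening and the grip force at its end, in the units of the state.
- sensors.get_state(): the state, without advancing time (a new reading comes with each control period).
- optics.grab_frame(name): name is "scene" or "top" or "wrist"; returns a dict with "frame" (384x512x3 uint8, red, green, blue), "depth" (384x512 float32, mm along the optical axis (not along the pixel's ray), 0 where there is no reading), "K" (3x3 intrinsics, pixels), "D" ([k1, k2, p1, p2, k3] as OpenCV has them; the pictures are not rectified), "xyz" and "rotation" of the camera in the world. Camera axes: x right, y down, z forward; pixel columns grow to the right and rows downward; lengths in mm; the calibration is good to about 2 mm. A picture is of the moment at which its call begins.
- hand_in(): hands the job in; it is judged then, once.
The state is a dict: "clock": time; "q": joint angles; "dq": joint speeds; "effort": joint torques, N m; "tool_pos": TCP position; "tcp_rot": TCP orientation; "ft_force": force on the tool from outside, world axes, zero at the start; "torque": the same for the moment, N m; "finger_gap": finger opening in mm; "finger_force": force on a finger pad.
Only numpy, scipy, OpenCV 4.12 (cv2) and the standard library are available. Lean on these libraries where they do the work, as an engineer would, in place of code of your own. Each camera call takes 0.05 s, during which the arm holds its last target. There are 200 camera calls.

## Working session

There is one attempt and no reset: what is moved stays moved. The work goes in short steps, Python scripts to look and compute and a tool call to move; the robot and the scene stay as the last step left them, time stands still between calls to the robot, and variables do not carry over. Pictures are saved under pics/ and viewed, at most 14 in all, crops included, and the job is handed in when it is done.

Besides the shell and the picture viewer there is one more tool, called after ">>>" by a JSON object that holds its "name" and its "arguments", one argument or row to a line. move_arm: Moves the arm, as the interface text tells. Its arguments: {"type":"object","properties":{"increments":{"type":"array","items":{"type":"array"}},"grip_force":{"type":"number"}},"required":["increments"]}

```bash
mkdir -p pics && cat > h.py <<'E'
import numpy as np, cv2
from cell import sensors, optics, arm
from scipy.spatial.transform import Rotation as R
def grab(n): return optics.grab_frame(n)
def cloud(f):
    # world xyz for every pixel
    h,w=f["depth"].shape
    u,v=np.meshgrid(np.arange(w),np.arange(h))
    p=cv2.undistortPoints(np.stack([u,v],-1).reshape(-1,1,2).astype(np.float64),np.array(f["K"],float),np.array(f["D"],float)).reshape(h,w,2)
    d=f["depth"].astype(float)
    c=np.dstack([p[...,0]*d,p[...,1]*d,d])
    r=np.array(f["rotation"],float)
    r=r if r.shape==(3,3) else R.from_euler('xyz',r,degrees=True).as_matrix()
    W=c@r.T+np.array(f["xyz"],float)
    W[d<=0]=np.nan
    return W
def save(n,im,s=1): cv2.imwrite('pics/'+n,cv2.resize(im[...,::-1],None,fx=s,fy=s,interpolation=cv2.INTER_CUBIC))
E
python3 - <<'E'
from h import *
import pickle
for n in("top","scene"):
    f=grab(n);print(n,f["xyz"],f["rotation"],f["K"]);save(n+'0.png',f["frame"],1.5)
    pickle.dump(f,open(n+'0.pkl','wb'))
print(sensors.get_state(),arm.pinch_z,[a for a in dir(arm) if a[0]!='_'])
E
```

```text
top [ 362.75505322  -42.66385218 1327.43239464] [-172.55215977    0.17827114  -89.93928978] [[458.13160544   0.         258.79447615]
 [  0.         458.13160544 195.31342133]
 [  0.           0.           1.        ]]
scene [1489.23468195 -447.40903311  772.13952414] [-121.75207278   -1.23611117   67.61099102] [[428.74744944   0.         255.16486214]
 [  0.         428.74744944 195.01667684]
 [  0.           0.           1.        ]]
{'clock': 0.1, 'q': array([ 6.32432030e+01,  1.87267158e+01, -1.10846678e+01,  6.02749042e+01,
       -1.46840408e-04,  8.23091300e+01]), 'dq': array([-0.02665919, -0.15889031,  0.02539337,  0.0647575 , -0.10729299,
        0.00716083]), 'effort': array([ 8.92756343e-04, -4.44239616e+01,  2.63037461e+01,  7.87105149e-03,
       -1.23386430e-04,  2.93984272e-06]), 'tool_pos': array([179.43686564, 519.37075083, 230.60235551]), 'tcp_rot': array([-1.79914469e+02, -1.14022278e-02,  1.60934065e+02]), 'ft_force': array([-0.28094086, -0.54978633,  0.39846503]), 'torque': array([ 0.01583264, -0.02026549, -0.06513202]), 'finger_force': 0.0, 'finger_gap': 85.33076366085524} 18.700000000000003 ['Unreachable', 'pinch_z']
```

View pics/top0.png

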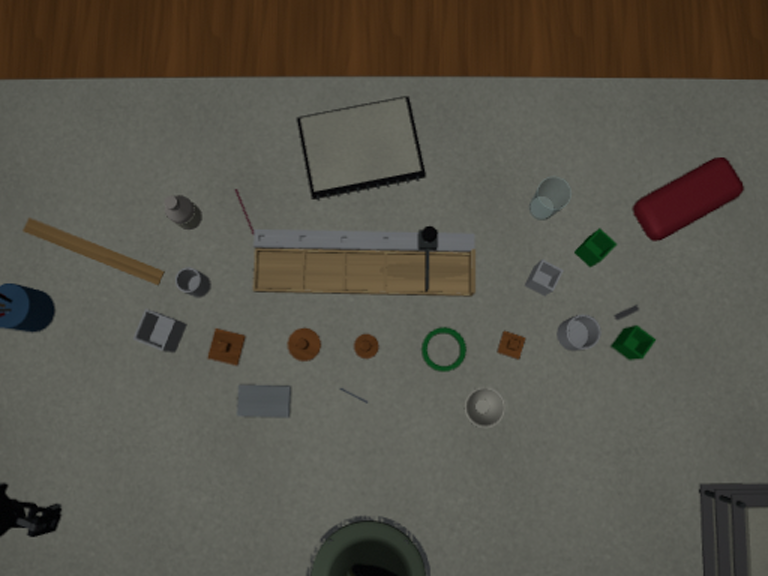

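View pics/scene0.png

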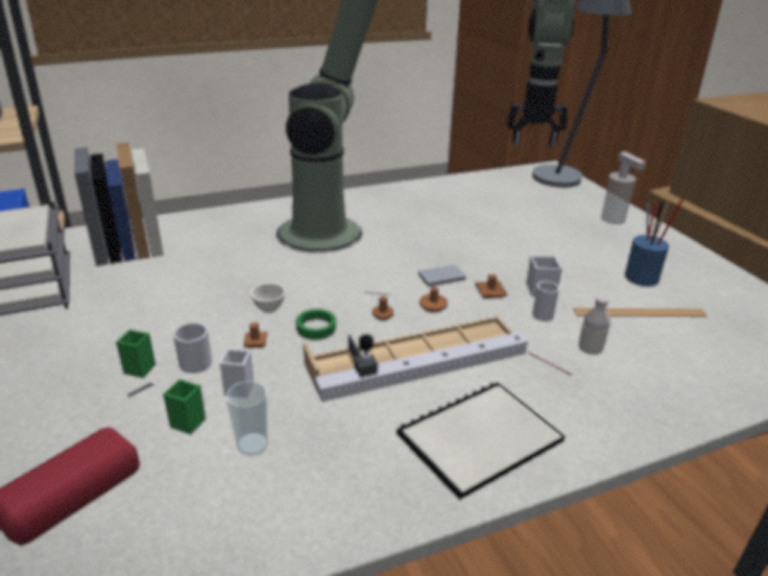

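All four silver pots are there: rl (578,332), ss (544,277), rs (192,282) and sl (161,331). The green square ones at (595,247) and (633,342) are decoys. The lids are sl (227,347), rl (304,344), rs (366,346) and ss (512,345). The fixed end of the rack is on the image right, with the keeper at (428,240).

```bash
cat >> h.py <<'E'
def seg(W,cx,cy,r,zlo,zhi):
    m=(np.hypot(W[...,0]-cx,W[...,1]-cy)<r)&(W[...,2]>zlo)&(W[...,2]<zhi)
    return W[m]
def fitpts(P):
    "min enclosing circle centre, min-area rect"
    q=P[:,:2].astype(np.float32)
    c,r=cv2.minEnclosingCircle(q); b=cv2.minAreaRect(q)
    return np.round(c,1),round(r,1),np.round(b[0],1),np.round(b[1],1),round(b[2],1)
E
python3 - <<'E'
from h import *
import pickle
f=pickle.load(open('top0.pkl','rb'));W=cloud(f)
px={'rl':(578,332),'rs':(192,282),'sl':(161,331),'ss':(544,277),'Lsl':(227,347),'Lrl':(304,344),'Lrs':(366,346),'Lss':(512,345),'tape':(443,349),'bowl':(484,407),'tin':(264,400),'glass':(548,198),'glue':(184,211)}
for n,(u,v) in px.items():
    p=W[int(v/1.5),int(u/1.5)]
    S=seg(W,p[0],p[1],50,66,85) if n in('rl','rs','sl','ss') else seg(W,p[0],p[1],50,8 if n[0]!='L' else 10,130)
    print(n,np.round(p),len(S),*(fitpts(S) if len(S)>4 else ()), 'zmed,max',np.round([np.median(S[:,2]),S[:,2].max()],1) if len(S) else '')
# table level, rack
print('table',np.nanmedian(W[235:250,150:300,2]))
for n,(u,v) in {'railL':(262,240),'railR':(468,240),'floor1':(450,272),'endR':(472,272),'endL':(256,272),'knob':(428,233),'h2':(386,237),'h3':(344,237),'h4':(303,237),'h5':(261,237)}.items():
    print(n,np.round(W[int(v/1.5),int(u/1.5)],1))
m=(W[...,2]>26)&(W[...,2]<36)&(W[...,0]>430)&(W[...,0]<600)&(W[...,1]>-260)&(W[...,1]<260)
print('rail',m.sum(),*fitpts(W[m]))
m=(W[...,2]>40)&(W[...,2]<56)&(W[...,0]>390)&(W[...,0]<600)&(W[...,1]>-330)&(W[...,1]<-170)
print('endboard',m.sum(),*(fitpts(W[m])))
save('crop0.png',f["frame"][150:240,160:330],4.5)
E
```

```text
rl [ 461. -403.    8.] 130 [ 456.6 -395.6] 32.6 [ 455.7 -395.1] [61. 63.] 1.9 zmed,max [74.4 81. ]
rs [557. 344.   8.] 95 [551.9 332.9] 24.2 [551.6 332.8] [46.4 45.8] 63.6 zmed,max [73.8 80.9]
sl [463. 403.   4.] 167 [457.6 393. ] 41.8 [458.5 392.7] [63.8 60.6] 69.8 zmed,max [72.9 81.1]
ss [ 569. -340.    7.] 113 [ 561.7 -332.3] 30.1 [ 560.4 -331.6] [43.9 45.1] 62.2 zmed,max [74.4 81.3]
Lsl [429. 263.  50.] 433 [430.7 270.8] 40.3 [430.7 271.4] [61.2 60.1] 76.2 zmed,max [15.8 52.5]
Lrl [435. 120.  46.] 387 [435.6 124.4] 31.9 [435.5 124.2] [60.3 63.3] 0.7 zmed,max [16.1 52.8]
Lrs [433.   3.  46.] 208 [432.2   5.2] 23.2 [432.8   5.3] [43.2 43.1] 0.4 zmed,max [16.6 52.7]
Lss [ 433. -269.   45.] 240 [ 434.8 -271.4] 29.2 [ 435.1 -271.8] [45.1 44. ] 71.3 zmed,max [17.2 55.2]
tape [ 429. -143.    4.] 314 [ 426.5 -142.4] 42.0 [ 426.  -142.4] [82.3 82.2] 63.4 zmed,max [24.6 31.7]
bowl [ 318. -219.    5.] 487 [ 320.9 -216.6] 39.9 [ 318.6 -216. ] [74.2 73. ] 44.6 zmed,max [27.  50.7]
tin [332. 196.  15.] 669 [331.6 196.5] 49.9 [327.4 197.6] [59.3 96.9] 0.2 zmed,max [13.4 21.5]
glass [ 727. -355.   -0.] 407 [ 709.1 -341.4] 32.2 [ 709.8 -341.4] [62.4 58. ] 73.4 zmed,max [ 68.8 114.4]
glue [680. 343.  88.] 419 [686.7 352.3] 28.9 [685.4 352.9] [47.3 51.9] 62.5 zmed,max [ 79.5 126.6]
table 0.24378284912972958
railL [637.7 209.1  18.2]
railR [ 632.9 -190.6   41.1]
floor1 [ 577.6 -158.6    6.9]
endR [ 570.8 -194.5   48.8]
endL [575.4 218.9  19.5]
knob [ 631.3 -109.4  113.9]
h2 [641.7 -33.1  26.7]
h3 [642.8  48.3  21.7]
h4 [643.1 127.1  20.5]
h5 [642.9 208.6  21.6]
rail 65 [513.3 -38.9] 175.8 [515.5 -41. ] [167.  316.3] 0.7
endboard 152 [ 521.8 -253.8] 97.6 [ 511.  -253.2] [138.8 163.9] 83.7
```

View pics/crop0.png

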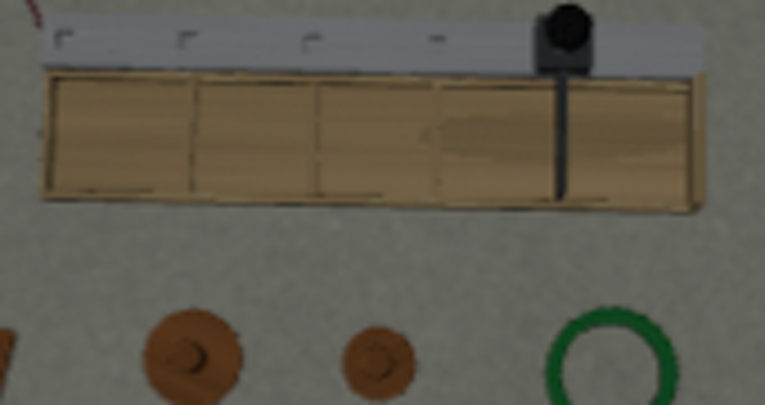

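```bash
python3 - <<'E'
from h import *
import pickle
f=pickle.load(open('top0.pkl','rb'));W=cloud(f)
m=(W[...,2]>24)&(W[...,2]<42)&(W[...,0]>600)&(W[...,0]<680)&(W[...,1]>-230)&(W[...,1]<260)
S=W[m];print('rail',m.sum(),*fitpts(S),np.median(S[:,2]))
# channel: near side wall top and floor
m=(W[...,2]>3)&(W[...,2]<24)&(W[...,0]>520)&(W[...,0]<625)&(W[...,1]>-260)&(W[...,1]<270)
S=W[m];print('chan',m.sum(),*fitpts(S))
m=(W[...,2]>90)&(W[...,0]>600)&(W[...,0]<680)&(W[...,1]>-230)&(W[...,1]<260)
print('knob',*fitpts(W[m]),np.median(W[m][:,2]))
m=(W[...,2]>40)&(W[...,2]<60)&(W[...,0]>535)&(W[...,0]<612)&(W[...,1]>-170)&(W[...,1]<260)
S=W[m];print('gate',*fitpts(S),S[:,:2].mean(0))
m=(W[...,2]>38)&(W[...,2]<60)&(W[...,0]>525)&(W[...,0]<625)&(W[...,1]<-180)&(W[...,1]>-240)
S=W[m];print('end',*fitpts(S),S[:,:2].mean(0),np.median(S[:,2]))
# hole pixels (full picture) at crop -> ray hit at z=32 ; line edges
def ray(u,v,z):
    p=cv2.undistortPoints(np.array([[[u,v]]],float),np.array(f["K"]),np.array(f["D"])).ravel()
    r=R.from_euler('xyz',f["rotation"],degrees=True).as_matrix()@np.array([p[0],p[1],1]);c=np.array(f["xyz"]);return c+r*(z-c[2])/r[2]
for u,v,z in [(65,38,32),(188,39,32),(313,41,32),(437,39,32),(42,13,32),(703,24,32),(45,198,18),(693,210,18),(561,198,52),(563,80,52),(690,84,50),(688,205,50),(569,25,110),(193,80,14),(193,195,14),(317,80,14),(317,195,14),(437,90,14),(437,198,14)]:
    print((u,v),np.round(ray(160+u/4.5-.4,150+v/4.5-.4,z),1))
E
```

```text
rail 1581 [639.2  10.8] 211.6 [629.5  11. ] [423.   48.4] 89.0 31.87990311602607
chan 3908 [571.9   4.6] 266.8 [572.8   5.5] [102.1 528.9] 0.0
knob [ 632.  -111.7] 14.0 [ 631.2 -111.4] [26.3 24.9] 1.0 108.78502158797733
gate [ 575.7 -110.9] 36.3 [ 575.7 -109.9] [ 5.7 72.6] 89.3 [ 571.9061198  -110.37364525]
end [ 576.5 -192.4] 46.0 [ 576.8 -196.2] [91.6 15.2] 4.4 [ 571.53491208 -196.67642129] 49.65818666437826
(65, 38) [640.5 206.5  32. ]
(188, 39) [639.8 127.4  32. ]
(313, 41) [638.5  47.1  32. ]
(437, 39) [639.8 -32.3  32. ]
(42, 13) [656.9 221.8  32. ]
(703, 24) [ 649.8 -203.    32. ]
(45, 198) [538.8 219.4  18. ]
(693, 210) [ 531.3 -196.4   18. ]
(561, 198) [ 534.4 -110.1   52. ]
(563, 80) [ 609.3 -111.8   52. ]
(690, 84) [ 607.2 -191.9   50. ]
(688, 205) [ 530.3 -189.5   50. ]
(569, 25) [ 631.8 -112.5  110. ]
(193, 80) [616.6 126.   14. ]
(193, 195) [541.3 124.7  14. ]
(317, 80) [616.6  45.5  14. ]
(317, 195) [541.3  44.8  14. ]
(437, 90) [610.  -32.2  14. ]
(437, 198) [539.4 -32.4  14. ]
```

Rack pose: origin about (572.5, -190.8), turned -0.96°, and the knob top at (632, -112) agrees with it. I'm moving over the knob with the fingers closing along the row.

>>> {"name": "move_arm", "arguments": {
  "increments": [
    [[0,0,0],[0,0,-6],0],
    [[0,0,0],[0,0,-6],0],
    [[0,0,0],[0,0,-6.1],0],
    [[-23,-31,0],[0,0,0],0],
    [[-23,-31,0],[0,0,0],0],
    [[-23,-31,0],[0,0,0],0],
    [[-23,-31,0],[0,0,0],0],
    [[-23,-31,0],[0,0,0],0],
    [[-23,-31,0],[0,0,0],0],
    [[-23,-31,0],[0,0,0],0]
  ],
  "grip_force": 40
}}

```text
clock: 1.1
tool_pos: [337.4, 298.7, 231.1]
tcp_rot: [-180.0, -0.0, 179.0]
ft_force: [1.4, 0.5, -0.0]
finger_gap: 85.4
finger_force: 0.0
```

>>> {"name": "move_arm", "arguments": {
  "increments": [
    [[-23,-31,0],[0,0,0],0],
    [[-23,-31,0],[0,0,0],0],
    [[-23,-31,0],[0,0,0],0],
    [[-23,-31,0],[0,0,0],0],
    [[-23,-31,0],[0,0,0],0],
    [[-23,-31,0],[0,0,0],0],
    [[-23,-31,0],[0,0,0],0],
    [[-23,-31,0],[0,0,0],0],
    [[-23,-31,0],[0,0,0],0],
    [[-23,-31,0],[0,0,0],0]
  ]
}}

```text
clock: 2.1
tool_pos: [562.1, -15.1, 230.9]
tcp_rot: [180.0, -0.0, 179.0]
ft_force: [0.3, 0.7, 0.4]
finger_gap: 85.3
finger_force: 0.0
```

>>> {"name": "move_arm", "arguments": {
  "increments": [
    [[-23,-31,0],[0,0,0],0],
    [[-23,-31,0],[0,0,0],0],
    [[-23,-31,0],[0,0,0],0],
    [[0,0,0],[0,0,0],0],
    [[0,0,0],[0,0,0],0],
    [[0,0,0],[0,0,0],0],
    [[0,0,0],[0,0,0],0],
    [[0,0,0],[0,0,0],0],
    [[0,0,0],[0,0,0],0],
    [[0,0,0],[0,0,0],0]
  ]
}}

```text
clock: 3.1
tool_pos: [629.1, -107.4, 231.6]
tcp_rot: [-180.0, 0.0, 179.1]
ft_force: [-0.9, 0.2, 0.6]
finger_gap: 85.0
finger_force: 0.0
```

```bash
cat >> h.py <<'E'
O=np.array([572.5,-190.8]);A=-0.96
def rack(rx,ry):
    c,s=np.cos(np.radians(A)),np.sin(np.radians(A)); return O+np.array([c*rx-s*ry,s*rx+c*ry])
def torack(x,y):
    c,s=np.cos(np.radians(A)),np.sin(np.radians(A)); d=np.array([x,y])-O; return np.array([c*d[0]+s*d[1],-s*d[0]+c*d[1]])
def delta(x,y,z,yaw=None):
    "turn about tool z (deg) first, then shift in the tool frame after that turn"
    s=sensors.get_state(); p=np.array(s["tool_pos"]);y0=s["tcp_rot"][2]
    yaw=y0 if yaw is None else yaw
    t=-((yaw-y0+90)%180-90)
    w=np.radians(y0-t); d=np.array([x,y,z])-p
    print('turn',round(t,1),'shift',np.round([np.cos(w)*d[0]+np.sin(w)*d[1],np.sin(w)*d[0]-np.cos(w)*d[1],-d[2]],1),'| now',np.round(p,1),np.round(s["tcp_rot"],2),'gap',round(s["finger_gap"],1),'F',np.round(s["ft_force"],1),'t',round(s["clock"],1),'q6',round(s["q"][5]))
def ray(f,u,v,z):
    p=cv2.undistortPoints(np.array([[[u,v]]],float),np.array(f["K"]),np.array(f["D"])).ravel()
    r=R.from_euler('xyz',f["rotation"],degrees=True).as_matrix()@np.array([p[0],p[1],1]);c=np.array(f["xyz"]);return c+r*(z-c[2])/r[2]
E
python3 - <<'E'
from h import *
k=rack(58,80);print(k)
delta(*k,81,179.04)
f=grab("wrist");save('w1.png',f["frame"],1.5);W=cloud(f)
S=seg(W,*k,40,100,118);print(len(S),*(fitpts(S) if len(S)>5 else ()),np.median(S[:,2]) if len(S) else '')
E
```

```text
[ 631.83220901 -111.78298301]
turn 0.0 shift [ -2.8  -4.4 150.6] | now [ 629.1 -107.4  231.6] [-1.7999e+02  2.0000e-02  1.7907e+02] gap 85.0 F [-0.9  0.2  0.6] t 3.1 q6 -15
860 [ 632.4 -110.8] 14.0 [ 632.2 -110.4] [26.8 26.7] 89.1 109.86864261304615
```

View pics/w1.png

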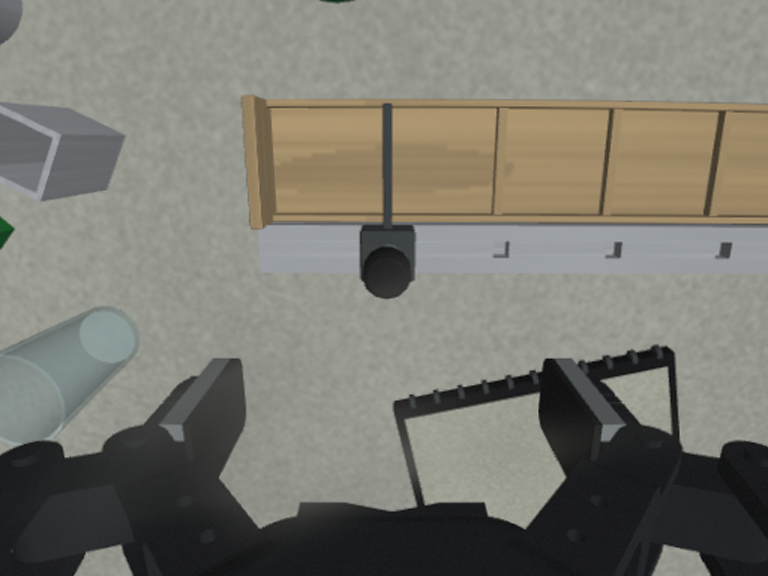

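The wrist view shows the knob at (387,272), which works out to (632.4, -110.6). I'll descend and grip it.

>>> {"name": "move_arm", "arguments": {
  "increments": [
    [[-3,-3.8,30],[0,0,0],0],
    [[0,0,35],[0,0,0],0],
    [[0,0,35],[0,0,0],0],
    [[0,0,30],[0,0,0],0],
    [[0,0,20],[0,0,0],0.3],
    [[0,0,0],[0,0,0],0.5],
    [[0,0,0],[0,0,0],1],
    [[0,0,0],[0,0,0],1],
    [[0,0,0],[0,0,0],1],
    [[0,0,0],[0,0,0],1]
  ],
  "grip_force": 60
}}

```text
clock: 4.15
tool_pos: [633.4, -111.9, 83.3]
tcp_rot: [-180.0, 0.2, 179.0]
ft_force: [-1.4, 1.3, 6.5]
finger_gap: 25.5
finger_force: 59.1
```

>>> {"name": "move_arm", "arguments": {
  "increments": [
    [[0,0,0],[0,0,0],1],
    [[0,0,0],[0,0,0],1],
    [[0,0,0],[0,0,0],1],
    [[0,0,0],[0,0,0],1],
    [[0,0,0],[0,0,0],1],
    [[0,0,0],[0,0,0],1],
    [[0,0,0],[0,0,0],1],
    [[0,0,0],[0,0,0],1],
    [[0,0,0],[0,0,0],1],
    [[0,0,0],[0,0,0],1]
  ]
}}

```text
clock: 5.15
tool_pos: [633.4, -111.9, 83.3]
tcp_rot: [-180.0, 0.2, 179.0]
ft_force: [-0.3, 1.1, 5.0]
finger_gap: 25.2
finger_force: 59.1
```

>>> {"name": "move_arm", "arguments": {
  "increments": [
    [[0,0,-3],[0,0,0],1],
    [[0,0,-3],[0,0,0],1],
    [[0,0,-3],[0,0,0],1],
    [[0,0,-2],[0,0,0],1],
    [[0,0,-1.5],[0,0,0],1],
    [[0,0,0],[0,0,0],1],
    [[0,0,0],[0,0,0],1],
    [[0,0,0],[0,0,0],1],
    [[0,0,0],[0,0,0],1],
    [[0,0,0],[0,0,0],1]
  ]
}}

```text
clock: 6.15
tool_pos: [633.0, -111.9, 93.1]
tcp_rot: [-180.0, 0.1, 179.0]
ft_force: [5.8, -1.3, -8.3]
finger_gap: 25.5
finger_force: 59.5
```

>>> {"name": "move_arm", "arguments": {
  "increments": [
    [[0,0,-1.5],[0,0,0],1],
    [[0,0,-1],[0,0,0],1],
    [[0,0,0],[0,0,0],1],
    [[0,0,0],[0,0,0],1],
    [[0,0,0],[0,0,0],1],
    [[0,3,0],[0,0,0],1],
    [[0,6,0],[0,0,0],1],
    [[0,6,0],[0,0,0],1],
    [[0,0,0],[0,0,0],1],
    [[0,0,0],[0,0,0],1]
  ]
}}

```text
clock: 7.15
tool_pos: [633.2, -96.1, 95.4]
tcp_rot: [179.9, 0.1, 179.1]
ft_force: [6.7, 0.3, -10.2]
finger_gap: 25.6
finger_force: 59.7
```

>>> {"name": "move_arm", "arguments": {
  "increments": [
    [[0,10,0],[0,0,0],1],
    [[0,20,0],[0,0,0],1],
    [[0,22,0],[0,0,0],1],
    [[0,22,0],[0,0,0],1],
    [[0,22,0],[0,0,0],1],
    [[0,22,0],[0,0,0],1],
    [[0,22,0],[0,0,0],1],
    [[0,22,0],[0,0,0],1],
    [[0,22,0],[0,0,0],1],
    [[0,22,0],[0,0,0],1]
  ]
}}

```text
clock: 8.15
tool_pos: [636.9, 108.6, 95.5]
tcp_rot: [-179.8, 0.1, 179.0]
ft_force: [6.7, -3.0, -9.5]
finger_gap: 25.6
finger_force: 59.8
```

>>> {"name": "move_arm", "arguments": {
  "increments": [
    [[0,22,0],[0,0,0],1],
    [[0,22,0],[0,0,0],1],
    [[0,20,0],[0,0,0],1],
    [[0,14,0],[0,0,0],1],
    [[0,10,0],[0,0,0],1],
    [[0,4,0],[0,0,0],1],
    [[0,0,0],[0,0,0],1],
    [[0,0,0],[0,0,0],1],
    [[0,0,0],[0,0,0],1],
    [[0,0,0],[0,0,0],1]
  ]
}}

```text
clock: 9.15
tool_pos: [638.6, 201.3, 95.3]
tcp_rot: [180.0, 0.1, 179.0]
ft_force: [7.2, 1.2, -11.1]
finger_gap: 25.7
finger_force: 59.8
```

```bash
python3 - <<'E'
from h import *
k=rack(58,400);print(k); delta(*k,83,179.04)
s=sensors.get_state();print(torack(*s["tool_pos"][:2]))
f=grab("top");W=cloud(f)
m=(W[...,2]>40)&(W[...,2]<60)&(W[...,0]>535)&(W[...,0]<612)&(W[...,1]>-170)&(W[...,1]<260)
S=W[m];print('gate',len(S),*fitpts(S))
E
```

```text
[637.19360961 208.17210037]
turn -0.0 shift [ 1.5  6.9 12.3] | now [638.6 201.3  95.3] [1.8000e+02 1.0000e-01 1.7902e+02] gap 25.7 F [  7.2   1.2 -11.1] t 9.2 q6 12
[ 59.53399371 393.12453158]
gate 66 [576.6 202.2] 33.5 [576.6 201.6] [ 6.6 67. ] 88.7
```

>>> {"name": "move_arm", "arguments": {
  "increments": [
    [[0,3,0],[0,0,0],1],
    [[0,2,0],[0,0,0],1],
    [[0,1,0],[0,0,0],1],
    [[0,0.8,0],[0,0,0],1],
    [[0,0,0],[0,0,0],1],
    [[0,0,2],[0,0,0],1],
    [[0,0,2],[0,0,0],1],
    [[0,0,2],[0,0,0],1],
    [[0,0,0],[0,0,0],1],
    [[0,0,0],[0,0,0],1]
  ]
}}

```text
clock: 10.2
tool_pos: [638.7, 207.1, 89.5]
tcp_rot: [-179.9, 0.1, 179.0]
ft_force: [6.7, -1.1, -9.2]
finger_gap: 25.6
finger_force: 60.0
```

The spring still pulls 9 N at 6 mm up, so the pin is in the hole. Releasing.

>>> {"name": "move_arm", "arguments": {
  "increments": [
    [[0,0,3],[0,0,0],1],
    [[0,0,1.5],[0,0,0],1],
    [[0,0,0],[0,0,0],1],
    [[0,0,0],[0,0,0],0.3],
    [[0,0,0],[0,0,0],0],
    [[0,0,0],[0,0,0],0],
    [[0,0,-20],[0,0,0],0],
    [[0,0,-40],[0,0,0],0],
    [[0,0,-40],[0,0,0],0],
    [[0,0,-30],[0,0,0],0]
  ]
}}

```text
clock: 11.2
tool_pos: [637.8, 208.3, 218.9]
tcp_rot: [180.0, 0.1, 179.0]
ft_force: [-0.2, -0.2, -0.7]
finger_gap: 86.0
finger_force: 0.0
```

```bash
python3 - <<'E'
from h import *
f=grab("wrist");W=cloud(f)
k=rack(58,400)
S=seg(W,*k,40,95,125);print(k,len(S),*(fitpts(S) if len(S)>5 else ()),np.median(S[:,2]) if len(S) else '')
m=(W[...,2]>42)&(W[...,2]<60)&(W[...,0]>535)&(W[...,0]<614)&(W[...,1]>170)&(W[...,1]<260)
S=W[m];print('gate',len(S),*fitpts(S))
# pots/lids on left as now seen from above
f=grab("top");W=cloud(f)
for n,p in {'rl':(456.6,-395.6),'ss':(560.4,-331.6)}.items():
    S=seg(W,*p,45,70,85);print(n,len(S),*fitpts(S))
delta(551,332.5,230,179.04)
E
```

```text
[637.19360961 208.17210037] 989 [638.2 207. ] 14.0 [638.1 206.9] [27.  27.6] 29.1 109.88119682033732
gate 535 [579.  207.5] 35.0 [579. 208.] [ 5.6 70.1] 89.1
rl 114 [ 455.7 -395.1] 32.2 [ 455.8 -394.6] [61.8 63.2] 24.6
ss 102 [ 561.3 -331.8] 30.3 [ 560.9 -331.7] [44.2 45.6] 62.3
turn 0.0 shift [ 91.1 122.2  -8.1] | now [640.1 208.8 221.9] [179.88   0.52 179.05] gap 85.4 F [-0.   0.6  0.3] t 11.3 q6 13
```

The keeper is home in hole 5 (knob top at 110 mm). Next are the left pots, starting with rs, with the fingers turned to close across the rack.

>>> {"name": "move_arm", "arguments": {
  "increments": [
    [[0,0,-10],[0,0,8.2],0],
    [[0,0,0],[0,0,8.2],0],
    [[0,0,0],[0,0,8.2],0],
    [[0,0,0],[0,0,8.2],0],
    [[0,0,0],[0,0,8.2],0],
    [[0,0,0],[0,0,8.2],0],
    [[0,0,0],[0,0,8.2],0],
    [[0,0,0],[0,0,8.2],0],
    [[0,0,0],[0,0,8.2],0],
    [[0,0,0],[0,0,8.2],0]
  ]
}}

```text
clock: 12.3
tool_pos: [636.7, 208.0, 224.8]
tcp_rot: [-179.9, 0.0, 96.7]
ft_force: [-0.5, -0.0, 0.1]
finger_gap: 85.0
finger_force: 0.0
```

>>> {"name": "move_arm", "arguments": {
  "increments": [
    [[0,0,0],[0,0,8],0],
    [[31,-22,0],[0,0,0],0],
    [[31,-22,0],[0,0,0],0],
    [[31,-22,0],[0,0,0],0],
    [[31,-22,0],[0,0,0],0],
    [[0,0,0],[0,0,0],0],
    [[0,0,0],[0,0,0],0],
    [[0,0,0],[0,0,0],0],
    [[0,0,0],[0,0,0],0],
    [[0,0,0],[0,0,0],0]
  ]
}}

```text
clock: 13.3
tool_pos: [552.2, 332.5, 225.6]
tcp_rot: [-180.0, 0.0, 88.9]
ft_force: [0.0, -0.0, -0.4]
finger_gap: 85.6
finger_force: 0.0
```

```bash
python3 - <<'E'
from h import *
f=grab("wrist");W=cloud(f);save('w2.png',f["frame"],1.2)
for n,p in {'rs':(551.8,332.9),'sl':(458,393)}.items():
    S=seg(W,*p,50,68,85);print(n,len(S),*fitpts(S) if len(S)>5 else '',np.median(S[:,2]) if len(S)>5 else '')
    S=seg(W,*p,50,10,85);print(n,len(S),*fitpts(S) if len(S)>5 else '')
delta(551.8,332.9,37,89)
E
```

```text
rs 775 [551.9 335.8] 23.9 [551.9 335.7] [47.3 46.8] 69.8 75.12397744741884
rs 1705 [551.9 335.8] 23.9 [551.9 335.8] [47.4 46.8] 69.8
sl 1660 [458.9 394. ] 42.1 [458.3 394.2] [60.6 61.1] 69.1 75.22790342964728
sl 4107 [459.  394.4] 42.3 [458.4 394.2] [60.6 61.2] 69.2
turn -0.1 shift [  0.2  -0.4 188.6] | now [552.1 332.7 225.6] [-1.7999e+02  1.0000e-02  8.8940e+01] gap 86.0 F [-0.5 -0.8 -0.4] t 13.3 q6 116
```

View pics/w2.png

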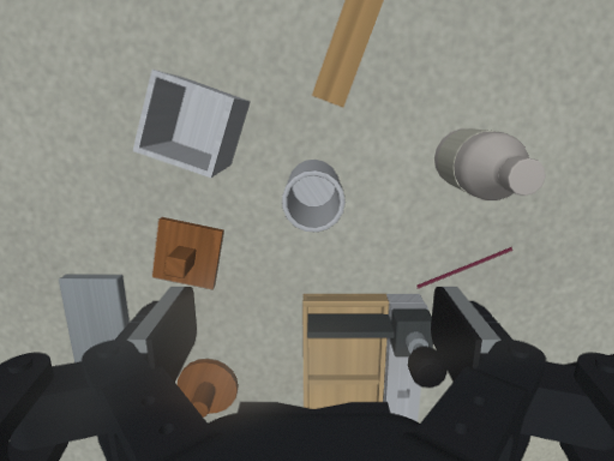

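>>> {"name": "move_arm", "arguments": {
  "increments": [
    [[2,-0.2,40],[0,0,0],0],
    [[0,0,45],[0,0,0],0],
    [[0,0,45],[0,0,0],0],
    [[0,0,35],[0,0,0],0.1],
    [[0,0,22],[0,0,0],0.2],
    [[0,0,0],[0,0,0],1],
    [[0,0,0],[0,0,0],1],
    [[0,0,0],[0,0,0],1],
    [[0,0,0],[0,0,0],1],
    [[0,0,0],[0,0,0],1]
  ],
  "grip_force": 50
}}

```text
clock: 14.35
tool_pos: [552.1, 335.8, 40.0]
tcp_rot: [179.9, -0.0, 89.0]
ft_force: [0.8, -0.4, -1.7]
finger_gap: 47.7
finger_force: 51.6
```

>>> {"name": "move_arm", "arguments": {
  "increments": [
    [[0,0,-5],[0,0,0],1],
    [[0,0,-15],[0,0,0],1],
    [[0,0,-25],[0,0,0],1],
    [[0,0,-30],[0,0,0],1],
    [[0,0,0],[0,0,0],1],
    [[0,0,0],[0,0,0],1],
    [[0,0,0],[0,0,0],1],
    [[0,0,0],[0,0,0],1],
    [[0,0,0],[0,0,0],1],
    [[0,0,0],[0,0,0],1]
  ]
}}

```text
clock: 15.35
tool_pos: [551.0, 335.4, 112.9]
tcp_rot: [-179.9, 0.0, 89.0]
ft_force: [-0.3, -0.2, -2.9]
finger_gap: 47.7
finger_force: 51.9
```

```bash
sed -i 's/^O=.*/O=np.array([572.8,-190.9]);A=-1.0/' h.py && python3 - <<'E'
from h import *
f=grab("wrist");W=cloud(f);save('w3.png',f["frame"],1)
print(rack(0,200),rack(0,280))
delta(*rack(0,200),130,89)
S=seg(W,*sensors.get_state()["tool_pos"][:2],40,125,170);print(len(S),*(fitpts(S) if len(S)>5 else ()))
E
```

```text
[576.29048129   9.06953903] [577.6866738   89.05735464]
turn 0.0 shift [-325.8   30.9  -16.9] | now [551.1 335.4 113.1] [-1.7995e+02  3.0000e-02  8.9030e+01] gap 47.7 F [ 0.5 -0.1 -1.9] t 15.4 q6 116
15970 [551.1 335.4] 40.0 [550.5 337.3] [77.8 48.2] 21.9
```

>>> {"name": "move_arm", "arguments": {
  "increments": [
    [[0,0,-30],[0,0,0],1],
    [[-15,0,-10],[0,0,0],1],
    [[-35,4,0],[0,0,0],1],
    [[-38,4,0],[0,0,0],1],
    [[-38,4,0],[0,0,0],1],
    [[-38,4,0],[0,0,0],1],
    [[-38,4,0],[0,0,0],1],
    [[-38,4,0],[0,0,0],1],
    [[-38,4,0],[0,0,0],1],
    [[-38,3,0],[0,0,0],1]
  ]
}}

```text
clock: 16.4
tool_pos: [576.8, 16.5, 153.8]
tcp_rot: [180.0, 0.0, 89.0]
ft_force: [0.4, 0.7, -3.0]
finger_gap: 47.6
finger_force: 52.4
```

>>> {"name": "move_arm", "arguments": {
  "increments": [
    [[-9.8,0,0],[0,0,0],1],
    [[0,0,25],[0,0,0],1],
    [[0,0,25],[0,0,0],1],
    [[0,0,20],[0,0,0],1],
    [[0,0,15],[0,0,0],1],
    [[0,0,10],[0,0,0],1],
    [[0,0,5],[0,0,0],1],
    [[0,0,0],[0,0,0],1],
    [[0,0,0],[0,0,0],1],
    [[0,0,0],[0,0,0],1]
  ]
}}

```text
clock: 17.4
tool_pos: [577.7, 9.2, 54.7]
tcp_rot: [179.9, 0.0, 89.0]
ft_force: [0.3, 0.2, -2.2]
finger_gap: 47.7
finger_force: 52.4
```

```bash
python3 - <<'E'
from h import *
delta(*rack(0,200),46.5,89)
E
```

```text
turn 0.0 shift [-0.2 -1.4  8.2] | now [577.7   9.2  54.7] [1.799e+02 1.000e-02 8.904e+01] gap 47.7 F [ 0.3  0.2 -2.2] t 17.4 q6 85
```

>>> {"name": "move_arm", "arguments": {
  "increments": [
    [[0,-1,5],[0,0,0],1],
    [[0,0,3],[0,0,0],1],
    [[0,0,0],[0,0,0],1],
    [[0,0,0],[0,0,0],0],
    [[0,0,0],[0,0,0],0],
    [[0,0,0],[0,0,0],0],
    [[0,0,-25],[0,0,0],0],
    [[0,0,-45],[0,0,0],0],
    [[0,0,-45],[0,0,0],0],
    [[0,0,-45],[0,0,0],0]
  ]
}}

```text
clock: 18.4
tool_pos: [575.7, 9.3, 207.7]
tcp_rot: [180.0, -0.0, 89.0]
ft_force: [1.6, -0.5, -0.2]
finger_gap: 85.5
finger_force: 0.0
```

>>> {"name": "move_arm", "arguments": {
  "increments": [
    [[38.3,-12.5,0],[0,0,0],0],
    [[38.3,-12.5,0],[0,0,0],0],
    [[38.3,-12.5,0],[0,0,0],0],
    [[38.3,-12.5,0],[0,0,0],0],
    [[38.3,-12.5,0],[0,0,0],0],
    [[38.3,-12.5,0],[0,0,0],0],
    [[38.3,-12.5,0],[0,0,0],0],
    [[38.3,-12.5,0],[0,0,0],0],
    [[38.3,-12.5,0],[0,0,0],0],
    [[38.3,-12.5,0],[0,0,0],0]
  ]
}}

```text
clock: 19.4
tool_pos: [456.8, 395.9, 206.2]
tcp_rot: [180.0, -0.0, 89.0]
ft_force: [0.5, -0.4, 0.0]
finger_gap: 85.4
finger_force: 0.0
```

>>> {"name": "move_arm", "arguments": {
  "increments": [
    [[0,0,0],[0,0,7],0],
    [[0,0,0],[0,0,7],0],
    [[0,0,0],[0,0,5.6],0],
    [[0,0,0],[0,0,0],0],
    [[0,0,0],[0,0,0],0],
    [[0,0,0],[0,0,0],0],
    [[0,0,0],[0,0,0],0],
    [[0,0,0],[0,0,0],0],
    [[0,0,0],[0,0,0],0],
    [[0,0,0],[0,0,0],0]
  ]
}}

```text
clock: 20.4
tool_pos: [457.4, 394.3, 205.8]
tcp_rot: [-180.0, 0.0, 69.4]
ft_force: [0.2, 0.4, 0.1]
finger_gap: 85.5
finger_force: 0.0
```

```bash
python3 - <<'E'
from h import *
f=grab("wrist");W=cloud(f)
S=seg(W,458,393,50,68,85);print('sl',len(S),*fitpts(S) if len(S)>5 else '',np.median(S[:,2]) if len(S)>5 else '')
c=fitpts(S)[2];delta(*c,38,fitpts(S)[4]%90)
t=grab("top");W=cloud(t)
S=seg(W,576,9,50,70,95);print('rs in rack',torack(*fitpts(S)[0]),*fitpts(S),np.median(S[:,2]))
E
```

```text
sl 1543 [458.8 394.2] 42.0 [458.9 394.2] [60.  60.1] 69.5 75.23651084032662
turn -0.1 shift [  0.4   1.4 167.8] | now [457.4 394.3 205.8] [-180.     -0.     69.44] gap 85.5 F [ 0.4  0.  -0.8] t 20.4 q6 144
rs in rack [ -0.41189632 201.22345873] [575.9  10.3] 24.2 [575.2  10.2] [46.9 45. ] 45.5 79.0455755128578
```

>>> {"name": "move_arm", "arguments": {
  "increments": [
    [[0.3,1.3,40],[0,0,0],0],
    [[0,0,45],[0,0,0],0],
    [[0,0,45],[0,0,0],0],
    [[0,0,25],[0,0,0],0],
    [[0,0,12],[0,0,0],0],
    [[0,0,0],[0,0,0],0.5],
    [[0,0,0],[0,0,0],1],
    [[0,0,0],[0,0,0],1],
    [[0,0,0],[0,0,0],1],
    [[0,0,0],[0,0,0],1]
  ]
}}

```text
clock: 21.5
tool_pos: [459.5, 394.7, 40.1]
tcp_rot: [179.9, -0.1, 69.4]
ft_force: [-1.2, -0.4, 2.7]
finger_gap: 59.2
finger_force: 54.9
```

>>> {"name": "move_arm", "arguments": {
  "increments": [
    [[0,0,-5],[0,0,0],1],
    [[0,0,-20],[0,0,0],1],
    [[0,0,-40],[0,0,0],1],
    [[0,0,-45],[0,0,0],1],
    [[0,0,-10],[0,0,-4],1],
    [[0,0,0],[0,0,-8],1],
    [[0,0,0],[0,0,-7.5],1],
    [[0,0,0],[0,0,0],1],
    [[0,0,0],[0,0,0],1],
    [[0,0,0],[0,0,0],1]
  ]
}}

```text
clock: 22.5
tool_pos: [458.6, 394.0, 158.6]
tcp_rot: [-180.0, 0.0, 88.8]
ft_force: [0.1, 0.6, -2.5]
finger_gap: 59.3
finger_force: 54.8
```

```bash
python3 - <<'E'
from h import *
delta(*rack(0,280),47,89)
f=grab("top");W=cloud(f)
for n,p in {'rl':(456.6,-395.6),'ss':(560.4,-331.6),'Lsl':(431,271),'Lrl':(435.5,124.4),'Lrs':(432,5),'Lss':(435,-271)}.items():
    S=seg(W,*p,55,70 if n[0]!='L' else 10,85);print(n,len(S),*(fitpts(S) if len(S)>5 else ()))
E
```

```text
turn -0.2 shift [-302.9  124.4  111.6] | now [458.6 394.  158.6] [-1.7998e+02  1.0000e-02  8.8830e+01] gap 59.3 F [ 0.1  0.6 -2.5] t 22.5 q6 125
rl 111 [ 455.3 -395.3] 32.5 [ 455.7 -394.9] [62.2 62.1] 26.3
ss 98 [ 560.2 -332.2] 30.3 [ 560.5 -331.5] [44.  45.5] 62.4
Lsl 436 [430.7 271.2] 40.9 [430.6 271. ] [62.1 60.3] 76.2
Lrl 388 [435.5 124.3] 32.0 [435.4 124.2] [63.3 60.3] 89.1
Lrs 210 [432.3   5.1] 23.5 [432.8   5.3] [43.1 43.1] 0.1
Lss 239 [ 434.2 -270.8] 29.3 [ 435.  -271.7] [45.3 44.1] 71.0
```

>>> {"name": "move_arm", "arguments": {
  "increments": [
    [[-30.3,12.4,0],[0,0,0],1],
    [[-30.3,12.4,0],[0,0,0],1],
    [[-30.3,12.4,0],[0,0,0],1],
    [[-30.3,12.4,0],[0,0,0],1],
    [[-30.3,12.4,0],[0,0,0],1],
    [[-30.3,12.4,0],[0,0,0],1],
    [[-30.3,12.4,0],[0,0,0],1],
    [[-30.3,12.4,0],[0,0,0],1],
    [[-30.3,12.4,0],[0,0,0],1],
    [[-30.3,12.4,0],[0,0,0],1]
  ]
}}

```text
clock: 23.55
tool_pos: [577.4, 87.6, 158.7]
tcp_rot: [-180.0, -0.0, 88.9]
ft_force: [0.5, 0.3, -2.0]
finger_gap: 59.4
finger_force: 54.7
```

>>> {"name": "move_arm", "arguments": {
  "increments": [
    [[0,0,0],[0,0,0],1],
    [[0,0,25],[0,0,0],1],
    [[0,0,25],[0,0,0],1],
    [[0,0,25],[0,0,0],1],
    [[0,0,15],[0,0,0],1],
    [[0,0,10],[0,0,0],1],
    [[0,0,3],[0,0,0],1],
    [[0,0,0],[0,0,0],1],
    [[0,0,0],[0,0,0],1],
    [[0,0,0],[0,0,0],1]
  ]
}}

```text
clock: 24.55
tool_pos: [577.9, 89.0, 56.8]
tcp_rot: [179.9, -0.0, 88.9]
ft_force: [0.1, 0.7, -2.3]
finger_gap: 59.2
finger_force: 54.8
```

```bash
python3 - <<'E'
from h import *
delta(*rack(0,280),46.3,89)
E
```

```text
turn -0.1 shift [ 0.1 -0.2 10.5] | now [577.9  89.   56.8] [ 1.799e+02 -1.000e-02  8.893e+01] gap 59.2 F [ 0.1  0.7 -2.3] t 24.6 q6 93
```

>>> {"name": "move_arm", "arguments": {
  "increments": [
    [[0,0,7],[0,0,0],1],
    [[0,0,3.5],[0,0,0],1],
    [[0,0,0],[0,0,0],1],
    [[0,0,0],[0,0,0],0],
    [[0,0,0],[0,0,0],0],
    [[0,0,0],[0,0,0],0],
    [[0,0,-25],[0,0,0],0],
    [[0,0,-45],[0,0,0],0],
    [[0,0,-45],[0,0,0],0],
    [[0,0,-45],[0,0,0],0]
  ]
}}

```text
clock: 25.55
tool_pos: [576.7, 88.9, 206.7]
tcp_rot: [-180.0, 0.0, 88.9]
ft_force: [0.7, -0.7, 0.0]
finger_gap: 85.5
finger_force: 0.0
```

>>> {"name": "move_arm", "arguments": {
  "increments": [
    [[-40.5,-9.4,0],[0,0,0],0],
    [[-40.5,-9.4,0],[0,0,0],0],
    [[-40.5,-9.4,0],[0,0,0],0],
    [[-40.5,-9.4,0],[0,0,0],0],
    [[-40.5,-9.4,0],[0,0,0],0],
    [[-40.5,-9.4,0],[0,0,0],0],
    [[-40.5,-9.4,0],[0,0,0],0],
    [[-40.5,-9.4,0],[0,0,0],0],
    [[-40.5,-9.4,0],[0,0,0],0],
    [[-40.5,-9.4,0],[0,0,0],0]
  ]
}}

```text
clock: 26.55
tool_pos: [474.9, -315.9, 205.2]
tcp_rot: [180.0, -0.0, 88.9]
ft_force: [-0.4, -0.4, -0.6]
finger_gap: 85.7
finger_force: 0.0
```

>>> {"name": "move_arm", "arguments": {
  "increments": [
    [[-40.5,-9.4,0],[0,0,0],0],
    [[-40.5,-9.4,0],[0,0,0],0],
    [[0,0,0],[0,0,0],0],
    [[0,0,0],[0,0,0],0],
    [[0,0,0],[0,0,0],0],
    [[0,0,0],[0,0,0],0],
    [[0,0,0],[0,0,0],0],
    [[0,0,0],[0,0,0],0],
    [[0,0,0],[0,0,0],0],
    [[0,0,0],[0,0,0],0]
  ]
}}

```text
clock: 27.55
tool_pos: [455.3, -394.7, 205.4]
tcp_rot: [180.0, 0.0, 89.0]
ft_force: [0.2, -0.0, -0.2]
finger_gap: 85.6
finger_force: 0.0
```

```bash
python3 - <<'E'
from h import *
f=grab("wrist");W=cloud(f);save('w4.png',f["frame"],1)
S=seg(W,456,-395,50,68,85);print('rl',len(S),*fitpts(S) if len(S)>5 else '',np.median(S[:,2]) if len(S)>5 else '')
c=fitpts(S)[0];delta(*c,38,89)
S=seg(W,560.4,-331.6,45,68,85);print('ss',len(S),*fitpts(S) if len(S)>5 else '')
t=grab("top");W=cloud(t)
S=seg(W,577.5,89,50,70,95);print('sl in rack',torack(*fitpts(S)[2]),*fitpts(S),np.median(S[:,2]))
E
```

```text
rl 1223 [ 456.8 -393.9] 32.0 [ 457.  -393.8] [63.1 62.9] 61.5 75.00889824530418
turn -0.1 shift [  0.9   1.5 167.3] | now [ 455.3 -394.8  205.3] [180.     0.    88.95] gap 85.5 F [ 0.4 -0.2 -1.8] t 27.6 q6 43
ss 1359 [ 561.  -330.9] 30.7 [ 561.4 -330.9] [43.8 45.6] 62.2
sl in rack [ -1.45926779 278.41693651] [576.6  87.6] 41.1 [576.2  87.5] [60.8 59.8] 88.8 78.83318861987323
```

View pics/w4.png

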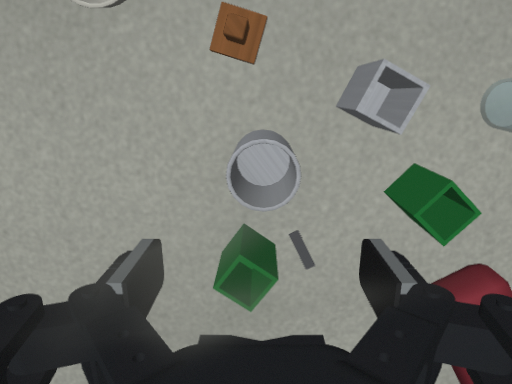

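The wrist view shows silver rl at (263,170), silver ss at (385,95), and the green decoys at (245,268) and (432,205). I'm grasping rl.

>>> {"name": "move_arm", "arguments": {
  "increments": [
    [[0.6,1.3,40],[0,0,0],0],
    [[0,0,45],[0,0,0],0],
    [[0,0,45],[0,0,0],0],
    [[0,0,25],[0,0,0],0],
    [[0,0,12],[0,0,0],0],
    [[0,0,0],[0,0,0],0.5],
    [[0,0,0],[0,0,0],1],
    [[0,0,0],[0,0,0],1],
    [[0,0,0],[0,0,0],1],
    [[0,0,0],[0,0,0],1]
  ]
}}

```text
clock: 28.65
tool_pos: [456.9, -394.8, 39.2]
tcp_rot: [179.9, 0.1, 88.9]
ft_force: [-0.7, 0.6, 0.0]
finger_gap: 63.9
finger_force: 55.3
```

>>> {"name": "move_arm", "arguments": {
  "increments": [
    [[0,0,-5],[0,0,0],1],
    [[0,0,-20],[0,0,0],1],
    [[0,0,-40],[0,0,0],1],
    [[0,0,-45],[0,0,0],1],
    [[0,0,-10],[0,0,0],1],
    [[0,0,0],[0,0,0],1],
    [[0,0,0],[0,0,0],1],
    [[0,0,0],[0,0,0],1],
    [[0,0,0],[0,0,0],1],
    [[0,0,0],[0,0,0],1]
  ]
}}

```text
clock: 29.65
tool_pos: [455.9, -393.8, 156.9]
tcp_rot: [-179.9, -0.1, 88.9]
ft_force: [-0.3, -1.2, -1.5]
finger_gap: 63.8
finger_force: 55.8
```

```bash
python3 - <<'E'
from h import *
delta(*rack(0,40),47,89)
E
```

```text
turn -0.1 shift [244.9 113.3 109.9] | now [ 455.9 -393.8  156.9] [-1.799e+02 -1.000e-01  8.893e+01] gap 63.8 F [-0.3 -1.2 -1.5] t 29.6 q6 43
```

>>> {"name": "move_arm", "arguments": {
  "increments": [
    [[24.5,11.3,0],[0,0,0],1],
    [[24.5,11.3,0],[0,0,0],1],
    [[24.5,11.3,0],[0,0,0],1],
    [[24.5,11.3,0],[0,0,0],1],
    [[24.5,11.3,0],[0,0,0],1],
    [[24.5,11.3,0],[0,0,0],1],
    [[24.5,11.3,0],[0,0,0],1],
    [[24.5,11.3,0],[0,0,0],1],
    [[24.5,11.3,0],[0,0,0],1],
    [[24.5,11.3,0],[0,0,0],1]
  ]
}}

```text
clock: 30.65
tool_pos: [574.2, -150.4, 157.7]
tcp_rot: [-180.0, -0.0, 88.9]
ft_force: [-0.0, -0.4, -3.2]
finger_gap: 63.6
finger_force: 55.8
```

>>> {"name": "move_arm", "arguments": {
  "increments": [
    [[0,0,0],[0,0,0],1],
    [[0,0,20],[0,0,0],1],
    [[0,0,25],[0,0,0],1],
    [[0,0,25],[0,0,0],1],
    [[0,0,15],[0,0,0],1],
    [[0,0,10],[0,0,0],1],
    [[0,0,3],[0,0,0],1],
    [[0,0,0],[0,0,0],1],
    [[0,0,0],[0,0,0],1],
    [[0,0,0],[0,0,0],1]
  ]
}}

```text
clock: 31.65
tool_pos: [574.8, -151.8, 61.3]
tcp_rot: [179.9, 0.0, 88.9]
ft_force: [0.1, -0.2, -1.8]
finger_gap: 63.7
finger_force: 55.8
```

```bash
python3 - <<'E'
from h import *
delta(*rack(0,40),45.8,89)
E
```

```text
turn -0.1 shift [ 0.9 -1.3 15.5] | now [ 574.8 -151.8   61.3] [1.799e+02 4.000e-02 8.893e+01] gap 63.7 F [ 0.1 -0.2 -1.8] t 31.6 q6 69
```

>>> {"name": "move_arm", "arguments": {
  "increments": [
    [[0.5,-1,8],[0,0,0],1],
    [[0,0,5],[0,0,0],1],
    [[0,0,2.2],[0,0,0],1],
    [[0,0,0],[0,0,0],1],
    [[0,0,0],[0,0,0],0],
    [[0,0,0],[0,0,0],0],
    [[0,0,0],[0,0,0],0],
    [[0,0,-25],[0,0,0],0],
    [[0,0,-45],[0,0,0],0],
    [[0,0,-45],[0,0,0],0]
  ]
}}

```text
clock: 32.65
tool_pos: [572.4, -150.7, 160.6]
tcp_rot: [-179.9, -0.0, 88.9]
ft_force: [0.5, -0.0, 0.7]
finger_gap: 85.7
finger_force: 0.0
```

>>> {"name": "move_arm", "arguments": {
  "increments": [
    [[0,0,-40],[0,0,0],0],
    [[-36,-2,0],[0,0,0],0],
    [[-36,-2,0],[0,0,0],0],
    [[-36,-2,0],[0,0,0],0],
    [[-36,-2,0],[0,0,0],0],
    [[-36,-2,0],[0,0,0],0],
    [[0,0,0],[0,0,8],0],
    [[0,0,0],[0,0,8],0],
    [[0,0,0],[0,0,8],0],
    [[0,0,0],[0,0,2.7],0]
  ]
}}

```text
clock: 33.65
tool_pos: [559.6, -331.0, 199.9]
tcp_rot: [-180.0, -0.0, 62.0]
ft_force: [0.0, 0.9, 0.6]
finger_gap: 85.4
finger_force: 0.0
```

>>> {"name": "move_arm", "arguments": {
  "increments": [
    [[0,0,0],[0,0,0],0],
    [[0,0,0],[0,0,0],0],
    [[0,0,0],[0,0,0],0],
    [[0,0,0],[0,0,0],0],
    [[0,0,0],[0,0,0],0],
    [[0,0,0],[0,0,0],0],
    [[0,0,0],[0,0,0],0],
    [[0,0,0],[0,0,0],0],
    [[0,0,0],[0,0,0],0],
    [[0,0,0],[0,0,0],0]
  ]
}}

```text
clock: 34.65
tool_pos: [559.7, -330.8, 200.1]
tcp_rot: [180.0, 0.0, 62.2]
ft_force: [-0.3, -0.2, 0.5]
finger_gap: 85.4
finger_force: 0.0
```

```bash
python3 - <<'E'
from h import *
f=grab("wrist");W=cloud(f)
S=seg(W,561,-331,45,68,85);print('ss',len(S),*fitpts(S) if len(S)>5 else '',np.median(S[:,2]) if len(S)>5 else '')
c=fitpts(S)[2];delta(*c,38,fitpts(S)[4]%90)
t=grab("top");W=cloud(t)
S=seg(W,*rack(0,40),50,70,95);print('rl in rack',torack(*fitpts(S)[0]),*fitpts(S),np.median(S[:,2]))
E
```

```text
ss 1167 [ 561.9 -330.8] 30.7 [ 561.8 -330.8] [43.9 44.1] 62.4 75.25478981371555
turn -0.2 shift [  0.9   1.9 162.1] | now [ 559.7 -330.8  200.1] [180.     0.    62.23] gap 85.6 F [-0.6  0.3  0.1] t 34.7 q6 81
rl in rack [-1.49797441 39.97994588] [ 572.  -150.9] 32.3 [ 571.1 -150.7] [61.1 62.7] 47.5 80.05528249434497
```

>>> {"name": "move_arm", "arguments": {
  "increments": [
    [[0.8,1.7,40],[0,0,0],0],
    [[0,0,45],[0,0,0],0.1],
    [[0,0,45],[0,0,0],0.2],
    [[0,0,22],[0,0,0],0.2],
    [[0,0,10],[0,0,0],0.2],
    [[0,0,0],[0,0,0],0.5],
    [[0,0,0],[0,0,0],1],
    [[0,0,0],[0,0,0],1],
    [[0,0,0],[0,0,0],1],
    [[0,0,0],[0,0,0],1]
  ]
}}

```text
clock: 35.75
tool_pos: [562.2, -331.3, 39.2]
tcp_rot: [179.9, 0.0, 62.2]
ft_force: [-0.3, 0.5, 0.9]
finger_gap: 43.7
finger_force: 53.0
```

>>> {"name": "move_arm", "arguments": {
  "increments": [
    [[0,0,-5],[0,0,0],1],
    [[0,0,-20],[0,0,0],1],
    [[0,0,-40],[0,0,0],1],
    [[0,0,-45],[0,0,0],1],
    [[0,0,-10],[0,0,0],1],
    [[0,0,0],[0,0,-8],1],
    [[0,0,0],[0,0,-8],1],
    [[0,0,0],[0,0,-8],1],
    [[0,0,0],[0,0,-2.7],1],
    [[0,0,0],[0,0,0],1]
  ]
}}

```text
clock: 36.75
tool_pos: [561.2, -330.5, 157.6]
tcp_rot: [-180.0, -0.0, 88.9]
ft_force: [1.0, 0.4, -3.4]
finger_gap: 43.4
finger_force: 52.7
```

```bash
python3 - <<'E'
from h import *
delta(*rack(0,120),47,89)
E
```

```text
turn -0.1 shift [259.8   9.2 110.6] | now [ 561.2 -330.5  157.6] [-1.7995e+02 -3.0000e-02  8.8920e+01] gap 43.4 F [ 1.   0.4 -3.4] t 36.8 q6 54
```

>>> {"name": "move_arm", "arguments": {
  "increments": [
    [[26,1,0],[0,0,0],1],
    [[26,1,0],[0,0,0],1],
    [[26,1,0],[0,0,0],1],
    [[26,1,0],[0,0,0],1],
    [[26,1,0],[0,0,0],1],
    [[26,1,0],[0,0,0],1],
    [[26,1,0],[0,0,0],1],
    [[26,1,0],[0,0,0],1],
    [[26,1,0],[0,0,0],1],
    [[26,1,0],[0,0,0],1]
  ]
}}

```text
clock: 37.75
tool_pos: [576.2, -70.0, 157.9]
tcp_rot: [-180.0, -0.0, 88.9]
ft_force: [1.4, -0.3, -2.3]
finger_gap: 43.5
finger_force: 52.7
```

>>> {"name": "move_arm", "arguments": {
  "increments": [
    [[0,0,0],[0,0,0],1],
    [[0,0,20],[0,0,0],1],
    [[0,0,25],[0,0,0],1],
    [[0,0,25],[0,0,0],1],
    [[0,0,15],[0,0,0],1],
    [[0,0,10],[0,0,0],1],
    [[0,0,5],[0,0,0],1],
    [[0,0,0],[0,0,0],1],
    [[0,0,0],[0,0,0],1],
    [[0,0,0],[0,0,0],1]
  ]
}}

```text
clock: 38.75
tool_pos: [577.2, -71.3, 59.0]
tcp_rot: [179.9, 0.0, 88.9]
ft_force: [-0.2, 0.0, -2.1]
finger_gap: 43.6
finger_force: 52.7
```

```bash
python3 - <<'E'
from h import *
delta(*rack(0,120),45.8,89)
E
```

```text
turn -0.1 shift [ 0.4 -2.4 13.2] | now [577.2 -71.3  59. ] [1.799e+02 2.000e-02 8.892e+01] gap 43.6 F [-0.2  0.  -2.1] t 38.8 q6 77
```

>>> {"name": "move_arm", "arguments": {
  "increments": [
    [[0,-1.5,8],[0,0,0],1],
    [[0,0,4],[0,0,0],1],
    [[0,0,1.2],[0,0,0],1],
    [[0,0,0],[0,0,0],1],
    [[0,0,0],[0,0,0],0],
    [[0,0,0],[0,0,0],0],
    [[0,0,0],[0,0,0],0],
    [[0,0,-25],[0,0,0],0],
    [[0,0,-45],[0,0,0],0],
    [[0,0,-45],[0,0,0],0]
  ]
}}

```text
clock: 39.75
tool_pos: [574.2, -70.9, 160.4]
tcp_rot: [-179.9, -0.0, 88.9]
ft_force: [1.0, 0.2, 0.2]
finger_gap: 85.4
finger_force: 0.0
```

>>> {"name": "move_arm", "arguments": {
  "increments": [
    [[0,0,-20],[0,0,0],0],
    [[-33,-22,0],[0,0,0],0],
    [[-34,-23,0],[0,0,0],0],
    [[-34,-23,0],[0,0,0],0],
    [[-34,-23,0],[0,0,0],0],
    [[-34,-23,0],[0,0,0],0],
    [[-34,-23,0],[0,0,0],0],
    [[0,0,0],[0,0,8],0],
    [[0,0,0],[0,0,8],0],
    [[0,0,0],[0,0,1.7],0]
  ]
}}

```text
clock: 40.75
tool_pos: [433.9, -271.9, 179.9]
tcp_rot: [180.0, 0.0, 71.1]
ft_force: [0.6, -0.5, -0.3]
finger_gap: 85.2
finger_force: 0.0
```

>>> {"name": "move_arm", "arguments": {
  "increments": [
    [[0,0,0],[0,0,0],0],
    [[0,0,0],[0,0,0],0],
    [[0,0,0],[0,0,0],0],
    [[0,0,0],[0,0,0],0],
    [[0,0,0],[0,0,0],0],
    [[0,0,0],[0,0,0],0],
    [[0,0,0],[0,0,0],0],
    [[0,0,0],[0,0,0],0],
    [[0,0,0],[0,0,0],0],
    [[0,0,0],[0,0,0],0]
  ]
}}

```text
clock: 41.75
tool_pos: [434.2, -271.5, 179.9]
tcp_rot: [-180.0, -0.0, 71.2]
ft_force: [-0.3, 0.1, -0.0]
finger_gap: 85.5
finger_force: 0.0
```

```bash
cat >> h.py <<'E'
def lid(W,x,y):
    "knob top / plate top fits, seen from above it"
    T=seg(W,x,y,45,42,56); P=seg(W,x,y,55,11,19)
    print('knob',len(T),*fitpts(T),'plate',len(P),*fitpts(P)); return fitpts(T),fitpts(P)
def pots():
    W=cloud(grab("top"))
    for k in range(1,5):
        S=seg(W,*rack(0,80*k-40),45,70,95)
        if len(S)>5: q=fitpts(S);print('bay',k,'circ',torack(*q[0]).round(1),'rect',torack(*q[2]).round(1),q[3],q[4],'z',np.median(S[:,2]).round(1))
E
python3 - <<'E'
from h import *
f=grab("wrist");W=cloud(f)
k,p=lid(W,434.7,-271.5)
delta(*k[2],19,71.2)
pots()
E
```

```text
knob 450 [ 436.1 -271.3] 11.6 [ 435.7 -271.1] [17.6 17.2] 71.6 plate 1597 [ 436.1 -271.3] 30.6 [ 435.7 -271.4] [44.4 43.6] 72.3
turn 0.0 shift [  0.8   1.3 160.9] | now [ 434.2 -271.5  179.9] [180.     0.    71.23] gap 85.5 F [0.3 0.4 0.2] t 41.8 q6 68
bay 1 circ [-1.2 40.2] rect [-2.  39.9] [60.5 63.2] 44.7 z 79.9
bay 2 circ [ -2.1 119.9] rect [ -2.7 120. ] [41.6 44. ] 89.8 z 80.7
bay 3 circ [ -0.5 201.3] rect [-1.000e-01  2.015e+02] [47.7 44.4] 0.1 z 79.9
bay 4 circ [ -1.8 278. ] rect [ -1.7 278.4] [60.9 59.3] 89.0 z 79.2
```

>>> {"name": "move_arm", "arguments": {
  "increments": [
    [[0.5,1,40],[0,0,0],0.3],
    [[0,0,45],[0,0,0],0.4],
    [[0,0,45],[0,0,0],0.4],
    [[0,0,22],[0,0,0],0.4],
    [[0,0,9],[0,0,0],0.5],
    [[0,0,0],[0,0,0],0.6],
    [[0,0,0],[0,0,0],1],
    [[0,0,0],[0,0,0],1],
    [[0,0,0],[0,0,0],1],
    [[0,0,0],[0,0,0],1]
  ]
}}

```text
clock: 42.85
tool_pos: [436.2, -272.1, 20.2]
tcp_rot: [179.9, 0.1, 71.2]
ft_force: [-1.0, 0.2, 7.0]
finger_gap: 17.3
finger_force: 51.5
```

>>> {"name": "move_arm", "arguments": {
  "increments": [
    [[0,0,-5],[0,0,0],1],
    [[0,0,-20],[0,0,0],1],
    [[0,0,-40],[0,0,0],1],
    [[0,0,-45],[0,0,0],1],
    [[0,0,-30],[0,0,0],1],
    [[0,0,0],[0,0,-6],1],
    [[0,0,0],[0,0,-6],1],
    [[0,0,0],[0,0,-5.7],1],
    [[0,0,0],[0,0,0],1],
    [[0,0,0],[0,0,0],1]
  ]
}}

```text
clock: 43.85
tool_pos: [435.1, -271.2, 159.0]
tcp_rot: [-180.0, -0.0, 88.8]
ft_force: [0.1, -0.2, -0.3]
finger_gap: 17.1
finger_force: 50.7
```

```bash
python3 - <<'E'
from h import *
delta(575.7,-71.1,105,89)
E
```

```text
turn -0.2 shift [202.5 137.   54. ] | now [ 435.1 -271.2  159. ] [-179.99   -0.     88.82] gap 17.1 F [ 0.1 -0.2 -0.3] t 43.9 q6 51
```

>>> {"name": "move_arm", "arguments": {
  "increments": [
    [[25.3,17.1,0],[0,0,0],1],
    [[25.3,17.1,0],[0,0,0],1],
    [[25.3,17.1,0],[0,0,0],1],
    [[25.3,17.1,0],[0,0,0],1],
    [[25.3,17.1,0],[0,0,0],1],
    [[25.3,17.1,0],[0,0,0],1],
    [[25.3,17.1,0],[0,0,0],1],
    [[25.3,17.1,0],[0,0,0],1],
    [[0,0,15],[0,0,0],1],
    [[0,0,15],[0,0,0],1]
  ]
}}

```text
clock: 44.85
tool_pos: [576.7, -70.4, 128.7]
tcp_rot: [179.9, 0.0, 89.0]
ft_force: [-1.0, 0.5, -0.8]
finger_gap: 16.9
finger_force: 50.7
```

>>> {"name": "move_arm", "arguments": {
  "increments": [
    [[0,0,14],[0,0,0],1],
    [[0,0,8],[0,0,0],1],
    [[0,0,0],[0,0,0],1],
    [[0,0,0],[0,0,0],1],
    [[0,0,0],[0,0,0],1],
    [[0,0,0],[0,0,0],1],
    [[0,0,0],[0,0,0],1],
    [[0,0,0],[0,0,0],1],
    [[0,0,0],[0,0,0],1],
    [[0,0,0],[0,0,0],1]
  ]
}}

```text
clock: 45.85
tool_pos: [575.8, -71.5, 106.9]
tcp_rot: [180.0, -0.0, 88.9]
ft_force: [0.4, 0.8, -1.0]
finger_gap: 17.3
finger_force: 50.7
```

```bash
python3 - <<'E'
from h import *
delta(575.7,-71.1,93.5,89)
f=grab("wrist");save('w5.png',f["frame"],1.2)
E
```

```text
turn -0.1 shift [ 0.4 -0.1 13.4] | now [575.8 -71.5 106.9] [180.    -0.    88.93] gap 17.3 F [ 0.4  0.8 -1. ] t 45.9 q6 77
```

View pics/w5.png

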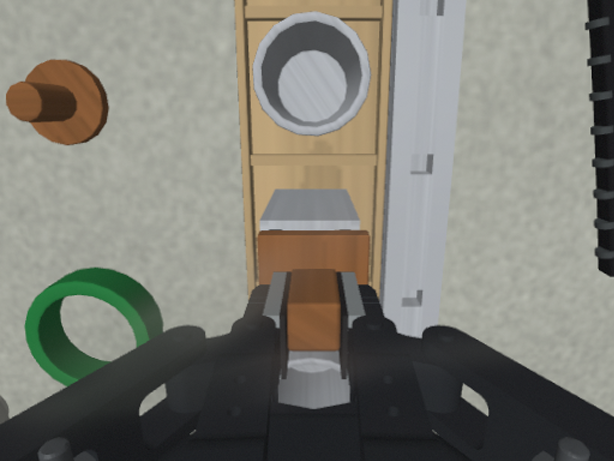

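The lid spans 258–369 px and the pot rim 262–357 px, so it is centred over the pot. Lowering it.

>>> {"name": "move_arm", "arguments": {
  "increments": [
    [[0.3,-0.3,5],[0,0,0],1],
    [[0,0,4],[0,0,0],1],
    [[0,0,2.5],[0,0,0],1],
    [[0,0,1.5],[0,0,0],1],
    [[0,0,0],[0,0,0],1],
    [[0,0,0],[0,0,0],1],
    [[0,0,0],[0,0,0],1],
    [[0,0,0],[0,0,0],1],
    [[0,0,0],[0,0,0],1],
    [[0,0,0],[0,0,0],1]
  ]
}}

```text
clock: 46.9
tool_pos: [575.6, -71.2, 93.9]
tcp_rot: [180.0, 0.0, 88.9]
ft_force: [0.2, 0.7, -0.8]
finger_gap: 17.7
finger_force: 50.7
```

>>> {"name": "move_arm", "arguments": {
  "increments": [
    [[0,0,0.5],[0,0,0],1],
    [[0,0,0],[0,0,0],0.5],
    [[0,0,0],[0,0,0],0.3],
    [[0,0,0],[0,0,0],0.2],
    [[0,0,-20],[0,0,0],0.2],
    [[0,0,-35],[0,0,0],0.2],
    [[0,0,-32],[0,0,0],0.1],
    [[18,-36,0],[0,0,0],0],
    [[18,-36,0],[0,0,0],0],
    [[18,-36,0],[0,0,0],0]
  ]
}}

```text
clock: 47.9
tool_pos: [467.5, -14.7, 180.6]
tcp_rot: [180.0, 0.0, 88.9]
ft_force: [-0.3, 0.3, -0.4]
finger_gap: 85.6
finger_force: 0.0
```

>>> {"name": "move_arm", "arguments": {
  "increments": [
    [[19.7,-36,0],[0,0,0],0],
    [[0,0,0],[0,0,0],0],
    [[0,0,0],[0,0,0],0],
    [[0,0,0],[0,0,0],0],
    [[0,0,0],[0,0,0],0],
    [[0,0,0],[0,0,0],0],
    [[0,0,0],[0,0,0],0],
    [[0,0,0],[0,0,0],0],
    [[0,0,0],[0,0,0],0],
    [[0,0,0],[0,0,0],0]
  ]
}}

```text
clock: 48.9
tool_pos: [433.0, 5.2, 180.3]
tcp_rot: [-180.0, -0.0, 88.9]
ft_force: [-0.3, 0.7, 0.8]
finger_gap: 85.1
finger_force: 0.0
```

```bash
cat >> h.py <<'E'
def lids():
    W=cloud(grab("top"))
    for k in range(1,5):
        S=seg(W,*rack(0,80*k-40),32,40,140); z=S[:,2]
        print('bay',k,'plate z',np.round(np.median(z[z<100]),1),'top',np.round(np.percentile(z,97),1))
E
python3 - <<'E'
from h import *
f=grab("wrist");W=cloud(f)
k,p=lid(W,432.4,5.2)
delta(*k[0],20.5,89)
pots();lids()
E
```

```text
knob 420 [433.   6.] 10.0 [433.   6.] [19.4 19. ] 47.7 plate 1435 [433.   6.] 23.8 [432.9   6. ] [47.1 46.4] 89.8
turn -0.1 shift [  0.8   0.  159.9] | now [433.    5.2 180.4] [-180.      0.     88.93] gap 85.4 F [ 0.4 -0.7 -0.1] t 49.0 q6 82
bay 1 circ [-1.4 40.6] rect [-2.3 40.1] [60.6 63.2] 45.8 z 79.9
bay 2 circ [ -2.3 120. ] rect [ -2. 120.] [45.4 41.7] 0.0 z 88.7
bay 3 circ [ -0.6 200.9] rect [  0.5 201.4] [44.4 45.2] 90.0 z 80.1
bay 4 circ [  0.5 279. ] rect [  1.  278.8] [60.7 53.8] 89.7 z 79.4
bay 1 plate z 78.2 top 84.1
bay 2 plate z 87.9 top 122.3
bay 3 plate z 77.9 top 85.0
bay 4 plate z 74.3 top 84.2
```

Lid ss is seated (plate at about 88.5 mm, knob top at about 122 mm). Next is lid rs.

>>> {"name": "move_arm", "arguments": {
  "increments": [
    [[0.6,0,40],[0,0,0],0.3],
    [[0,0,45],[0,0,0],0.4],
    [[0,0,45],[0,0,0],0.4],
    [[0,0,22],[0,0,0],0.4],
    [[0,0,8],[0,0,0],0.5],
    [[0,0,0],[0,0,0],0.6],
    [[0,0,0],[0,0,0],1],
    [[0,0,0],[0,0,0],1],
    [[0,0,0],[0,0,0],1],
    [[0,0,0],[0,0,0],1]
  ]
}}

```text
clock: 50.05
tool_pos: [434.1, 5.6, 21.5]
tcp_rot: [179.9, 0.0, 88.9]
ft_force: [-1.5, -0.4, 7.1]
finger_gap: 18.4
finger_force: 49.2
```

>>> {"name": "move_arm", "arguments": {
  "increments": [
    [[0,0,-5],[0,0,0],1],
    [[0,0,-20],[0,0,0],1],
    [[0,0,-40],[0,0,0],1],
    [[0,0,-45],[0,0,0],1],
    [[0,0,-30],[0,0,0],1],
    [[0,24,0],[0,0,0],1],
    [[1,30,0],[0,0,0],1],
    [[0,30,0],[0,0,0],1],
    [[1,30,0],[0,0,0],1],
    [[0,30,0],[0,0,0],1]
  ]
}}

```text
clock: 51.05
tool_pos: [577.8, 5.3, 160.6]
tcp_rot: [-180.0, -0.0, 88.9]
ft_force: [0.3, -0.2, -0.8]
finger_gap: 18.2
finger_force: 49.0
```

>>> {"name": "move_arm", "arguments": {
  "increments": [
    [[0,0,15],[0,0,0],1],
    [[0,0,15],[0,0,0],1],
    [[0,0,14],[0,0,0],1],
    [[0,0,7],[0,0,0],1],
    [[0,0,0],[0,0,0],1],
    [[0,0,0],[0,0,0],1],
    [[0,0,0],[0,0,0],1],
    [[0,0,0],[0,0,0],1],
    [[0,0,0],[0,0,0],1],
    [[0,0,0],[0,0,0],1]
  ]
}}

```text
clock: 52.05
tool_pos: [577.1, 5.1, 109.7]
tcp_rot: [180.0, 0.0, 88.9]
ft_force: [0.0, 0.4, -0.5]
finger_gap: 18.6
finger_force: 49.1
```

```bash
python3 - <<'E'
from h import *
delta(576.7,9.7,95,89)
E
```

```text
turn -0.1 shift [ 4.6 -0.5 14.7] | now [577.1   5.1 109.7] [179.97   0.    88.93] gap 18.6 F [ 0.   0.4 -0.5] t 52.0 q6 84
```

>>> {"name": "move_arm", "arguments": {
  "increments": [
    [[4.4,-0.4,0],[0,0,0],1],
    [[0,0,5],[0,0,0],1],
    [[0,0,4],[0,0,0],1],
    [[0,0,3],[0,0,0],1],
    [[0,0,2],[0,0,0],1],
    [[0,0,0.7],[0,0,0],1],
    [[0,0,0],[0,0,0],1],
    [[0,0,0],[0,0,0],1],
    [[0,0,0],[0,0,0],1],
    [[0,0,0],[0,0,0],1]
  ]
}}

```text
clock: 53.05
tool_pos: [576.7, 9.5, 94.7]
tcp_rot: [180.0, 0.0, 88.9]
ft_force: [-0.7, -0.5, -0.2]
finger_gap: 18.3
finger_force: 49.0
```

>>> {"name": "move_arm", "arguments": {
  "increments": [
    [[0,0,0],[0,0,0],0.5],
    [[0,0,0],[0,0,0],0.3],
    [[0,0,0],[0,0,0],0.2],
    [[0,0,-20],[0,0,0],0.2],
    [[0,0,-35],[0,0,0],0.2],
    [[0,0,-30],[0,0,0],0.1],
    [[28,-36,0],[0,0,0],0],
    [[28,-36,0],[0,0,0],0],
    [[28,-36,0],[0,0,0],0],
    [[28,-35,0],[0,0,0],0]
  ]
}}

```text
clock: 54.05
tool_pos: [434.3, 125.0, 179.8]
tcp_rot: [180.0, -0.0, 88.9]
ft_force: [0.7, 1.9, 1.0]
finger_gap: 85.3
finger_force: 0.0
```

>>> {"name": "move_arm", "arguments": {
  "increments": [
    [[0,0,0],[0,0,0],0],
    [[0,0,0],[0,0,0],0],
    [[0,0,0],[0,0,0],0],
    [[0,0,0],[0,0,0],0],
    [[0,0,0],[0,0,0],0],
    [[0,0,0],[0,0,0],0],
    [[0,0,0],[0,0,0],0],
    [[0,0,0],[0,0,0],0],
    [[0,0,0],[0,0,0],0],
    [[0,0,0],[0,0,0],0]
  ]
}}

```text
clock: 55.05
tool_pos: [435.7, 124.1, 179.7]
tcp_rot: [-180.0, 0.0, 88.9]
ft_force: [0.5, -0.2, -0.0]
finger_gap: 85.5
finger_force: 0.0
```

```bash
python3 - <<'E'
from h import *
f=grab("wrist");W=cloud(f)
k,p=lid(W,435.5,124.3)
delta(*k[0],22.5,89)
lids();pots()
E
```

```text
knob 419 [436.1 125.1] 9.9 [435.9 125.1] [19. 19.] 56.9 plate 2955 [436.1 125. ] 31.9 [436.1 124.9] [62.8 62.5] 89.7
turn -0.1 shift [  0.9   0.3 157.2] | now [435.8 124.2 179.7] [180.     0.    88.93] gap 85.1 F [ 0.2 -0.2 -0.6] t 55.1 q6 98
bay 1 plate z 78.2 top 84.7
bay 2 plate z 88.3 top 122.4
bay 3 plate z 88.5 top 122.4
bay 4 plate z 74.8 top 83.9
bay 1 circ [-1.9 40.1] rect [-2. 40.] [60.8 62.7] 45.4 z 80.3
bay 2 circ [ -1.7 120.1] rect [ -1.7 120.2] [44.4 41.5] 0.4 z 88.3
bay 3 circ [ -0.7 201.7] rect [ -1.1 202.5] [47.  45.3] 88.3 z 88.8
bay 4 circ [ -1.4 278.2] rect [ -1.7 278.4] [60.5 59.7] 89.0 z 79.0
```

>>> {"name": "move_arm", "arguments": {
  "increments": [
    [[0.6,0.3,40],[0,0,0],0.3],
    [[0,0,45],[0,0,0],0.4],
    [[0,0,45],[0,0,0],0.4],
    [[0,0,20],[0,0,0],0.4],
    [[0,0,8],[0,0,0],0.5],
    [[0,0,0],[0,0,0],0.6],
    [[0,0,0],[0,0,0],1],
    [[0,0,0],[0,0,0],1],
    [[0,0,0],[0,0,0],1],
    [[0,0,0],[0,0,0],1]
  ]
}}

```text
clock: 56.2
tool_pos: [437.3, 124.9, 22.8]
tcp_rot: [179.8, -0.0, 88.9]
ft_force: [-0.3, -0.0, 6.4]
finger_gap: 18.0
finger_force: 49.6
```

>>> {"name": "move_arm", "arguments": {
  "increments": [
    [[0,0,-5],[0,0,0],1],
    [[0,0,-20],[0,0,0],1],
    [[0,0,-40],[0,0,0],1],
    [[0,0,-45],[0,0,0],1],
    [[0,0,-35],[0,0,0],1],
    [[-12,6,0],[0,0,0],1],
    [[-30,16,0],[0,0,0],1],
    [[-33,17,0],[0,0,0],1],
    [[-33,17,0],[0,0,0],1],
    [[-33,17,0],[0,0,0],1]
  ]
}}

```text
clock: 57.2
tool_pos: [506.3, -19.1, 166.0]
tcp_rot: [-179.9, -0.0, 88.9]
ft_force: [0.7, 0.2, -0.4]
finger_gap: 18.2
finger_force: 48.9
```

>>> {"name": "move_arm", "arguments": {
  "increments": [
    [[-33,17,0],[0,0,0],1],
    [[-33,17,0],[0,0,0],1],
    [[-33,17,0],[0,0,0],1],
    [[-22,13,0],[0,0,0],1],
    [[-10,6,0],[0,0,0],1],
    [[0,0,0],[0,0,0],1],
    [[0,0,15],[0,0,0],1],
    [[0,0,15],[0,0,0],1],
    [[0,0,15],[0,0,0],1],
    [[0,0,8],[0,0,0],1]
  ]
}}

```text
clock: 58.2
tool_pos: [572.2, -147.9, 112.2]
tcp_rot: [-179.8, -0.1, 89.0]
ft_force: [-1.3, 0.3, 0.1]
finger_gap: 18.4
finger_force: 49.0
```

```bash
python3 - <<'E'
from h import *
delta(573.8,-150.6,96,89)
E
```

```text
turn 0.0 shift [-2.7  1.6 16.2] | now [ 572.2 -147.9  112.2] [-1.7983e+02 -9.0000e-02  8.9020e+01] gap 18.4 F [-1.3  0.3  0.1] t 58.2 q6 69
```

>>> {"name": "move_arm", "arguments": {
  "increments": [
    [[-2.4,1,0],[0,0,0],1],
    [[0,0,0],[0,0,0],1],
    [[0,0,4],[0,0,0],1],
    [[0,0,0],[0,0,0],1],
    [[0,0,0],[0,0,0],1],
    [[0,0,0],[0,0,0],1],
    [[0,0,0],[0,0,0],1],
    [[0,0,0],[0,0,0],1],
    [[0,0,0],[0,0,0],1],
    [[0,0,0],[0,0,0],1]
  ]
}}

```text
clock: 59.2
tool_pos: [574.9, -152.3, 109.7]
tcp_rot: [-180.0, 0.0, 88.9]
ft_force: [0.0, 0.3, 0.0]
finger_gap: 18.2
finger_force: 49.0
```

>>> {"name": "move_arm", "arguments": {
  "increments": [
    [[1.7,-1,0],[0,0,0],1],
    [[0,0,4],[0,0,0],1],
    [[0,0,4],[0,0,0],1],
    [[0,0,3],[0,0,0],1],
    [[0,0,2],[0,0,0],1],
    [[0,0,0.5],[0,0,0],1],
    [[0,0,0],[0,0,0],1],
    [[0,0,0],[0,0,0],1],
    [[0,0,0],[0,0,0],1],
    [[0,0,0],[0,0,0],1]
  ]
}}

```text
clock: 60.2
tool_pos: [574.0, -150.6, 96.2]
tcp_rot: [180.0, 0.0, 88.9]
ft_force: [-0.3, -1.3, -0.3]
finger_gap: 18.5
finger_force: 49.0
```

>>> {"name": "move_arm", "arguments": {
  "increments": [
    [[0,0,0],[0,0,0],0.5],
    [[0,0,0],[0,0,0],0.3],
    [[0,0,0],[0,0,0],0.2],
    [[0,0,-20],[0,0,0],0.2],
    [[0,0,-35],[0,0,0],0.2],
    [[0,0,-30],[0,0,0],0.1],
    [[20,-8,0],[0,0,0],0],
    [[38,-14,0],[0,0,0],0],
    [[42,-15,0],[0,0,0],0],
    [[42,-15,0],[0,0,0],0]
  ]
}}

```text
clock: 61.2
tool_pos: [524.1, -6.5, 181.3]
tcp_rot: [180.0, -0.0, 88.9]
ft_force: [0.5, -0.1, 0.3]
finger_gap: 85.0
finger_force: 0.0
```

>>> {"name": "move_arm", "arguments": {
  "increments": [
    [[42,-15,0],[0,0,0],0],
    [[42,-15,0],[0,0,0],0],
    [[42,-15,0],[0,0,0],0],
    [[42,-15,0],[0,0,0],0],
    [[42,-15,0],[0,0,0],0],
    [[42,-15,0],[0,0,0],0],
    [[25,-9,0],[0,0,0],0],
    [[0,0,0],[0,0,7],0],
    [[0,0,0],[0,0,5.7],0],
    [[0,0,0],[0,0,0],0]
  ]
}}

```text
clock: 62.2
tool_pos: [430.6, 271.6, 181.3]
tcp_rot: [180.0, -0.0, 76.3]
ft_force: [-0.0, 0.5, -0.1]
finger_gap: 85.4
finger_force: 0.0
```

>>> {"name": "move_arm", "arguments": {
  "increments": [
    [[0,0,0],[0,0,0],0],
    [[0,0,0],[0,0,0],0],
    [[0,0,0],[0,0,0],0],
    [[0,0,0],[0,0,0],0],
    [[0,0,0],[0,0,0],0],
    [[0,0,0],[0,0,0],0],
    [[0,0,0],[0,0,0],0],
    [[0,0,0],[0,0,0],0],
    [[0,0,0],[0,0,0],0],
    [[0,0,0],[0,0,0],0]
  ]
}}

```text
clock: 63.2
tool_pos: [430.8, 271.2, 181.2]
tcp_rot: [180.0, 0.0, 76.2]
ft_force: [0.4, -0.7, 0.6]
finger_gap: 85.4
finger_force: 0.0
```

```bash
python3 - <<'E'
from h import *
f=grab("wrist");W=cloud(f)
k,p=lid(W,431,271.3)
delta(*k[2],22.5,p[4]%90)
lids();pots()
E
```

```text
knob 439 [430.9 274.1] 11.6 [431.2 274.3] [17.7 17.2] 75.9 plate 3450 [431.1 274. ] 41.5 [431.1 274.1] [60.4 60.2] 76.3
turn -0.1 shift [  3.1  -0.3 158.7] | now [430.8 271.2 181.2] [-180.      0.     76.23] gap 85.4 F [ 0.3 -0.4  0.1] t 63.2 q6 128
bay 1 plate z 89.1 top 122.3
bay 2 plate z 88.3 top 122.1
bay 3 plate z 88.2 top 122.5
bay 4 plate z 74.0 top 82.5
bay 1 circ [-1.  40.1] rect [-0.9 39.6] [62.3 64.6] 44.9 z 88.7
bay 2 circ [ -1.7 120.2] rect [ -1.8 120.1] [41.4 44.4] 90.0 z 88.8
bay 3 circ [ -0.6 201.7] rect [ -1.  202.4] [47.3 45.9] 86.0 z 88.7
bay 4 circ [ -1.5 278.4] rect [ -1.5 278.4] [60.5 59.7] 88.6 z 79.3
```

>>> {"name": "move_arm", "arguments": {
  "increments": [
    [[2.4,-0.2,40],[0,0,0],0.3],
    [[0,0,45],[0,0,0],0.4],
    [[0,0,45],[0,0,0],0.4],
    [[0,0,21],[0,0,0],0.4],
    [[0,0,8.5],[0,0,0],0.5],
    [[0,0,0],[0,0,0],0.6],
    [[0,0,0],[0,0,0],1],
    [[0,0,0],[0,0,0],1],
    [[0,0,0],[0,0,0],1],
    [[0,0,0],[0,0,0],1]
  ]
}}

```text
clock: 64.35
tool_pos: [432.4, 274.1, 23.1]
tcp_rot: [179.9, -0.1, 76.2]
ft_force: [0.2, 0.0, 6.8]
finger_gap: 17.0
finger_force: 51.0
```

>>> {"name": "move_arm", "arguments": {
  "increments": [
    [[0,0,-5],[0,0,0],1],
    [[0,0,-20],[0,0,0],1],
    [[0,0,-40],[0,0,0],1],
    [[0,0,-45],[0,0,0],1],
    [[0,0,-35],[0,0,0],1],
    [[0,0,0],[0,0,-6],1],
    [[0,0,0],[0,0,-6.7],1],
    [[-12,9,0],[0,0,0],1],
    [[-26,21,0],[0,0,0],1],
    [[-30,25,0],[0,0,0],1]
  ]
}}

```text
clock: 65.35
tool_pos: [484.9, 203.7, 166.7]
tcp_rot: [-180.0, 0.0, 88.9]
ft_force: [0.9, 1.0, -0.2]
finger_gap: 17.2
finger_force: 50.0
```

>>> {"name": "move_arm", "arguments": {
  "increments": [
    [[-30,25,0],[0,0,0],1],
    [[-30,25,0],[0,0,0],1],
    [[-30,25,0],[0,0,0],1],
    [[-24,19,0],[0,0,0],1],
    [[0,0,0],[0,0,0],1],
    [[0,0,0],[0,0,0],1],
    [[0,0,0],[0,0,0],1],
    [[0,0,0],[0,0,0],1],
    [[0,0,0],[0,0,0],1],
    [[0,0,0],[0,0,0],1]
  ]
}}

```text
clock: 66.35
tool_pos: [576.5, 89.5, 166.8]
tcp_rot: [180.0, -0.0, 89.0]
ft_force: [0.0, 0.2, -0.3]
finger_gap: 17.0
finger_force: 50.0
```

```bash
python3 - <<'E'
from h import *
delta(577.8,88.3,96,89)
f=grab("wrist");save('w6.png',f["frame"],1)
E
```

```text
turn -0.0 shift [-1.2  1.4 70.8] | now [576.5  89.5 166.8] [179.99  -0.    88.99] gap 17.0 F [ 0.   0.2 -0.3] t 66.3 q6 93
```

>>> {"name": "move_arm", "arguments": {
  "increments": [
    [[-1.2,0.6,15],[0,0,0],1],
    [[0,0,20],[0,0,0],1],
    [[0,0,15],[0,0,0],1],
    [[0,0,7],[0,0,0],1],
    [[0,0,0],[0,0,0],1],
    [[0,0,0],[0,0,0],1],
    [[0,0,0],[0,0,0],1],
    [[0,0,0],[0,0,0],1],
    [[0,0,0],[0,0,0],1],
    [[0,0,0],[0,0,0],1]
  ]
}}

```text
clock: 67.4
tool_pos: [577.5, 87.6, 110.0]
tcp_rot: [180.0, -0.0, 88.9]
ft_force: [0.1, -0.2, -1.1]
finger_gap: 17.0
finger_force: 50.0
```

>>> {"name": "move_arm", "arguments": {
  "increments": [
    [[0.6,0.2,0],[0,0,0],1],
    [[0,0,4],[0,0,0],1],
    [[0,0,4],[0,0,0],1],
    [[0,0,3],[0,0,0],1],
    [[0,0,2],[0,0,0],1],
    [[0,0,0.6],[0,0,0],1],
    [[0,0,0],[0,0,0],1],
    [[0,0,0],[0,0,0],1],
    [[0,0,0],[0,0,0],1],
    [[0,0,0],[0,0,0],1]
  ]
}}

```text
clock: 68.4
tool_pos: [577.4, 88.2, 96.1]
tcp_rot: [-180.0, 0.0, 88.9]
ft_force: [-1.7, 0.5, 2.0]
finger_gap: 17.2
finger_force: 50.3
```

>>> {"name": "move_arm", "arguments": {
  "increments": [
    [[0,0,0],[0,0,0],0.5],
    [[0,0,0],[0,0,0],0.3],
    [[0,0,0],[0,0,0],0.2],
    [[0,0,-20],[0,0,0],0.2],
    [[0,0,-40],[0,0,0],0.2],
    [[0,0,-40],[0,0,0],0.1],
    [[0,0,-30],[0,0,0],0],
    [[30,14,0],[0,0,0],0],
    [[30,15,0],[0,0,0],0],
    [[30,15,0],[0,0,0],0]
  ]
}}

```text
clock: 69.4
tool_pos: [624.0, 178.2, 226.7]
tcp_rot: [179.9, -0.0, 88.9]
ft_force: [0.5, -0.3, -0.2]
finger_gap: 85.3
finger_force: 0.0
```

>>> {"name": "move_arm", "arguments": {
  "increments": [
    [[30,14,0],[0,0,0],0],
    [[0,0,0],[0,0,-8],0],
    [[0,0,0],[0,0,-8.2],0],
    [[0,0,0],[0,0,-8.2],0],
    [[0,0,0],[0,0,-8.2],0],
    [[0,0,0],[0,0,-8.2],0],
    [[0,0,0],[0,0,-8.2],0],
    [[0,0,0],[0,0,-8.2],0],
    [[0,0,0],[0,0,-8.2],0],
    [[0,0,0],[0,0,-8.2],0]
  ]
}}

```text
clock: 70.4
tool_pos: [637.8, 207.1, 225.9]
tcp_rot: [-180.0, -0.0, 162.9]
ft_force: [0.2, -0.2, 0.6]
finger_gap: 85.5
finger_force: 0.0
```

>>> {"name": "move_arm", "arguments": {
  "increments": [
    [[0,0,0],[0,0,-8.2],0],
    [[0,0,0],[0,0,-8.2],0],
    [[0,0,0],[0,0,0],0],
    [[0,0,0],[0,0,0],0],
    [[0,0,0],[0,0,0],0],
    [[0,0,0],[0,0,0],0],
    [[0,0,0],[0,0,0],0],
    [[0,0,0],[0,0,0],0],
    [[0,0,0],[0,0,0],0],
    [[0,0,0],[0,0,0],0]
  ]
}}

```text
clock: 71.4
tool_pos: [637.8, 207.1, 226.1]
tcp_rot: [-180.0, -0.0, 178.9]
ft_force: [-0.4, -0.1, 0.2]
finger_gap: 85.3
finger_force: 0.0
```

```bash
python3 - <<'E'
from h import *
f=grab("wrist");W=cloud(f)
S=seg(W,638,207.5,40,95,125);print('knob',*fitpts(S),np.median(S[:,2]))
delta(*fitpts(S)[0],83,179)
lids();pots()
f=grab("top");save('t7.png',f["frame"][120:260,60:450],2)
E
```

```text
knob [638.1 207.1] 13.9 [638.1 207.1] [27.  27.2] 87.8 109.85553037567274
turn -0.1 shift [ -0.3   0.  143.1] | now [637.8 207.1 226.1] [180.     0.   178.92] gap 85.9 F [0.1 0.4 0.4] t 71.5 q6 13
bay 1 plate z 89.0 top 122.2
bay 2 plate z 88.4 top 122.8
bay 3 plate z 88.2 top 122.8
bay 4 plate z 88.8 top 121.6
bay 1 circ [-0.9 40.4] rect [-1.4 40.2] [62.8 62.8] 2.2 z 88.8
bay 2 circ [ -1.7 120.1] rect [ -2.1 120.1] [45.4 41.4] 0.0 z 89.3
bay 3 circ [ -0.7 201.4] rect [ -1.3 202.3] [45.9 46.4] 1.3 z 89.0
bay 4 circ [ -0.8 277.9] rect [ -0.9 278.2] [60.6 60.9] 89.0 z 88.6
```

View pics/t7.png

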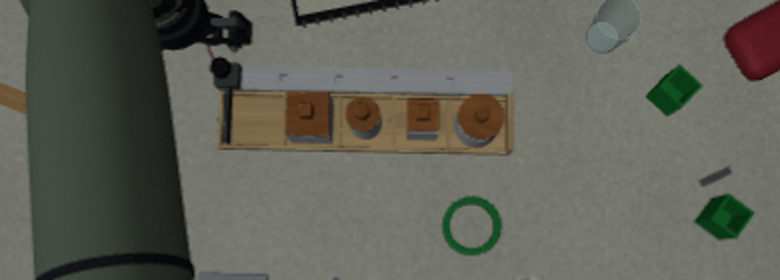

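All four lids are down (plates at 88–89 mm). Now I pull the plunger again and bring the keeper 80 mm back to hole 4.

>>> {"name": "move_arm", "arguments": {
  "increments": [
    [[-0.3,0,30],[0,0,0],0],
    [[0,0,35],[0,0,0],0],
    [[0,0,35],[0,0,0],0],
    [[0,0,30],[0,0,0],0.2],
    [[0,0,14],[0,0,0],0.3],
    [[0,0,0],[0,0,0],0.5],
    [[0,0,0],[0,0,0],1],
    [[0,0,0],[0,0,0],1],
    [[0,0,0],[0,0,0],1],
    [[0,0,0],[0,0,0],1]
  ],
  "grip_force": 60
}}

```text
clock: 72.6
tool_pos: [639.2, 207.3, 83.9]
tcp_rot: [180.0, 0.2, 178.9]
ft_force: [-0.2, -0.6, 4.0]
finger_gap: 25.5
finger_force: 59.4
```

>>> {"name": "move_arm", "arguments": {
  "increments": [
    [[0,0,0],[0,0,0],1],
    [[0,0,-3],[0,0,0],1],
    [[0,0,-3],[0,0,0],1],
    [[0,0,-3],[0,0,0],1],
    [[0,0,-3],[0,0,0],1],
    [[0,0,-2],[0,0,0],1],
    [[0,0,-1],[0,0,0],1],
    [[0,0,0],[0,0,0],1],
    [[0,0,0],[0,0,0],1],
    [[0,0,0],[0,0,0],1]
  ]
}}

```text
clock: 73.6
tool_pos: [638.9, 207.2, 95.9]
tcp_rot: [180.0, 0.0, 178.9]
ft_force: [5.1, 1.2, -10.5]
finger_gap: 25.3
finger_force: 59.5
```

>>> {"name": "move_arm", "arguments": {
  "increments": [
    [[0,-3,0],[0,0,0],1],
    [[0,-6,0],[0,0,0],1],
    [[0,-10,0],[0,0,0],1],
    [[0,-12,0],[0,0,0],1],
    [[0,-14,0],[0,0,0],1],
    [[0,-14,0],[0,0,0],1],
    [[0,-10,0],[0,0,0],1],
    [[0,-4,0],[0,0,0],1],
    [[0,0,0],[0,0,0],1],
    [[0,0,0],[0,0,0],1]
  ]
}}

```text
clock: 74.6
tool_pos: [637.6, 133.2, 96.0]
tcp_rot: [-179.9, 0.0, 178.9]
ft_force: [6.4, -3.0, -9.2]
finger_gap: 25.3
finger_force: 59.6
```

```bash
python3 - <<'E'
from h import *
delta(637.7,127.4,90,179)
E
```

```text
turn -0.1 shift [-0.2 -5.8  6. ] | now [637.6 133.2  96. ] [-1.7993e+02  5.0000e-02  1.7888e+02] gap 25.3 F [ 6.4 -3.  -9.2] t 74.6 q6 6
```

>>> {"name": "move_arm", "arguments": {
  "increments": [
    [[0,-3,0],[0,0,0],1],
    [[0,-2,0],[0,0,0],1],
    [[0,-1.2,0],[0,0,0],1],
    [[0,0,0],[0,0,0],1],
    [[0,0,0],[0,0,0],1],
    [[0,0,2],[0,0,0],1],
    [[0,0,2],[0,0,0],1],
    [[0,0,2],[0,0,0],1],
    [[0,0,0],[0,0,0],1],
    [[0,0,0],[0,0,0],1]
  ]
}}

```text
clock: 75.6
tool_pos: [637.5, 128.0, 90.2]
tcp_rot: [180.0, 0.1, 178.9]
ft_force: [5.0, 0.1, -8.5]
finger_gap: 25.8
finger_force: 59.8
```

The spring still pulls at 90 mm, so the pin is in the hole. I'll lower the rest and release.

>>> {"name": "move_arm", "arguments": {
  "increments": [
    [[0,0,3],[0,0,0],1],
    [[0,0,2],[0,0,0],1],
    [[0,0,0],[0,0,0],1],
    [[0,0,0],[0,0,0],0.3],
    [[0,0,0],[0,0,0],0],
    [[0,0,0],[0,0,0],0],
    [[0,0,-20],[0,0,0],0],
    [[0,0,-40],[0,0,0],0],
    [[0,0,-40],[0,0,0],0],
    [[0,0,-40],[0,0,0],0]
  ]
}}

```text
clock: 76.6
tool_pos: [636.0, 127.9, 227.7]
tcp_rot: [-180.0, -0.0, 178.9]
ft_force: [1.8, 0.8, 0.4]
finger_gap: 85.2
finger_force: 0.0
```

>>> {"name": "move_arm", "arguments": {
  "increments": [
    [[0,20,0],[0,0,0],0],
    [[0,30,0],[0,0,0],0],
    [[0,30,0],[0,0,0],0],
    [[0,20,0],[0,0,0],0],
    [[0,0,0],[0,0,0],0],
    [[0,0,0],[0,0,0],0],
    [[0,0,0],[0,0,0],0],
    [[0,0,0],[0,0,0],0],
    [[0,0,0],[0,0,0],0],
    [[0,0,0],[0,0,0],0]
  ]
}}

```text
clock: 77.6
tool_pos: [638.6, 227.2, 226.2]
tcp_rot: [-180.0, -0.0, 178.9]
ft_force: [-0.2, -0.1, -0.0]
finger_gap: 85.3
finger_force: 0.0
```

```bash
python3 - <<'E'
from h import *
f=grab("wrist");W=cloud(f);save('w8.png',f["frame"],1)
S=seg(W,637,128,40,100,135);print('knob',*fitpts(S),np.median(S[:,2]),torack(*fitpts(S)[0]))
lids();pots()
t=grab("top");T=cloud(t);S=seg(T,637,128,40,95,135);print('top knob',np.median(S[:,2]),torack(*fitpts(S)[0]))
f=grab("scene");save('s8.png',f["frame"],1.5)
E
```

```text
knob [636.8 128.1] 14.0 [636.9 128.6] [26.1 27.5] 78.4 109.85566488948234 [ 58.42293484 320.06836877]
bay 1 plate z 89.1 top 121.7
bay 2 plate z 87.9 top 122.5
bay 3 plate z 88.4 top 121.9
bay 4 plate z 88.5 top 121.9
bay 1 circ [-1.3 39.8] rect [-1.  40.4] [62.9 63.8] 87.5 z 88.8
bay 2 circ [ -2.  120.2] rect [ -1.5 120.1] [41.4 44.8] 90.0 z 88.8
bay 3 circ [ -0.6 201.8] rect [ -1.3 202.5] [46.8 45.6] 89.3 z 88.2
bay 4 circ [ -0.7 278. ] rect [ -1.  277.9] [60.5 60.6] 88.8 z 88.4
top knob 108.59607473739015 [ 57.73874862 319.15628916]
```

View pics/s8.png

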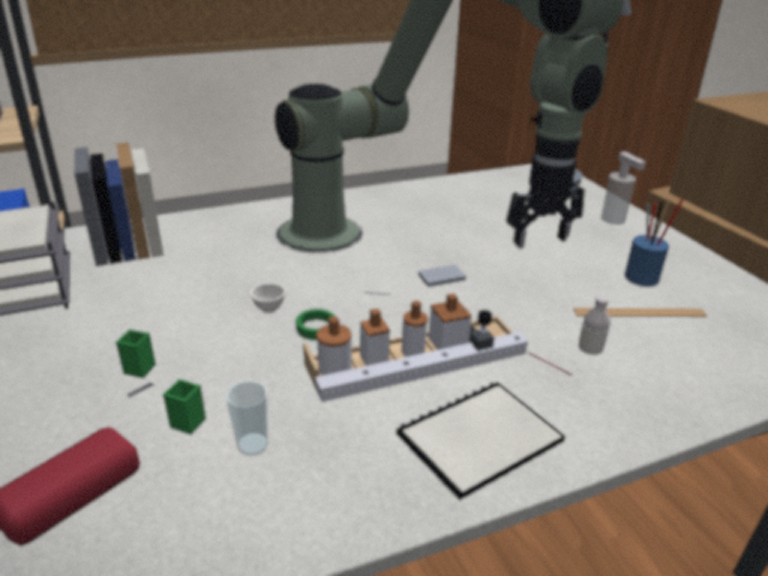

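The picture shows four lidded pots at (334,348), (375,338), (415,330) and (450,323). The keeper sits behind the last one at (484,330), with its knob top at 110 mm and rack y at 320 mm, so the pin is home in hole 4. The bystanders are where they were.

```bash
python3 -c "
from cell import hand_in
print(hand_in())"
```

```text
the job is handed in; nothing more can be done
None
```

The job is handed in: all four pots (rl, ss, rs, sl) stand in bays 1–4 with their own lids fully down, the keeper's pin is home in hole 4, and the other things on the desk are where they were.

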